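# Put the bench tools back on their matching mats

## Robot

A 7-joint arm with a two-finger parallel gripper is mounted at the origin on the work surface. World frame = base frame: x ahead of the robot, y to its left, z up, the work surface at z = 0. Lengths are in m, angles in rad, forces in N, time in s.
With the tool pointing down it reaches from about 0.425 to 0.925 m from the base axis. Payload 6.8 kg.
Tool frame: the origin (TCP) lies between the finger pads; the fingertips stand 11 mm ahead of it and the grasp point (between the pads) lies 8 mm behind it (tip_extent is the distance from the TCP to the fingertips, in m); z points along the fingers, x is the direction in which the jaws open and shut, and the axes are right-handed (so a half turn about z gives the same grasp; the last joint's range is limited). The gripper opens to 85 mm and grips with 20 to 120 N. Pads are 22 mm wide; open, the fingers measure 114 mm over their backs; the gripper's body (76 mm by 85 mm) begins 54 mm behind the grasp point. The pads swing forward as they close: fully open they stand 13 mm farther back than shut.
Start: joints at [1.088, 0.477, 0.022, 1.555, -0.011, 1.109, -0.083], TCP at [0.247, -0.628, 0.205] pointing down, gripper open.
Joint ranges: [-2.96, 2.96], [-0.34, 2.1], [-1.41, 1.46], [0.24, 2.44], [-1.37, 4.51], [0.17, 1.92], [-2.96, 2.96]. Speed limits (rad/s): [2.39, 2.39, 3.14, 3.14, 3.14, 3.14, 3.14].

## Interface

Orientations are given as a 3x3 rotation matrix whose columns are the frame's x, y, z axes.
In Python, from plant import * gives the robot as it stands.
- The arm moves only by the shell command python3 -m jog 'ROWS'. ROWS is a JSON object of lists of equal length, an entry for each row: "dp": the shift along the tool's x, y, z in units of 15 cm (1.0 is 15 cm), a list of three; "spin": the turn about the tool's z in units of 180 degrees (1.0 is 180 degrees); "claw": the opening, from 0 (shut) to 1 (fully open). In form: {"dp": [[x, y, z], ...], "spin": [spin, ...], "claw": [claw, ...]}. A call has 1 to 8 rows; each row is the pose to reach, as a shift and turn from the pose commanded when the call began, along the tool's axes at that moment, turning the shorter way round; what a row does not reach only later rows make up. A row lasts 1/10 s, in which the tool goes at most 50 mm and 8.59 degrees, less where a joint would pass 70% of its speed; a pose out of reach is approached as far as the arm can. A call with a number of a shift or a turn outside -1 to 1 is refused whole. A call with a gripper value outside its range is refused whole. The fingers move at their own pace and stop on an object; the grip force is fixed at half the most. Time passes only in rows, so rows that repeat a pose let the fingers close. It gives the time, the measured TCP pose, the force and the opening at its end, in the units of the state.
- observe(): the state, without advancing time (a new reading comes with each control period).
- capture(name): name is "scene" or "side" or "wrist"; returns (picture, depth): 420x560x3 uint8, blue, green, red; 420x560 float32, m along the optical axis (not along the pixel's ray), 0 where there is no reading.
- calibration(name): a dict with "mtx" (3x3 intrinsics, pixels), "dist_coeffs" ([k1, k2, p1, p2, k3] as OpenCV has them; the pictures are not rectified), "view" (4x4, takes a point from world to camera coordinates). Camera axes: x right, y down, z forward; pixel columns grow to the right and rows downward; lengths in m; the calibration is good to about 2 mm. A picture is of the moment at which its call begins: read the wrist's pose just before it. calibration takes no time and is no camera call; for the wrist camera it gives the pose at the moment of the call.
- sign_off(): hands the job in, once; it reports no verdict.
The state is a dict: "time": time; "joints": joint angles; "qd": joint speeds; "effort": joint torques, N m; "tool_pos": TCP position; "eef_rot": TCP orientation; "force": force on the tool from outside, world axes, zero at the start; "ft_torque": the same for the moment, N m; "opening": finger opening in m.
Only numpy, scipy, OpenCV 4.12 (cv2) and the standard library are available. Lean on these libraries where they do the work, as an engineer would, in place of code of your own. Each camera call takes 0.05 s, during which the arm holds its last target.

## Task

Put the bench back in order: lay the pliers and the red wrench on the mats that carry their white shapes, jaws over the drawn jaws, stand the hex key holder on the mat with the white rectangle and in line with it, and stand the empty jam jar on the round green pad, centred in its ring. The order is up to you. Leave the tape measure and the parts turntable undisturbed.

Things in the scene. Friction and masses are not known exactly. Their poses are not given: they have to be found in the camera images.
- pliers: Stainless steel pliers lying flat, jaws shut, one rigid piece, 150 long, 46 across the handles, 12 thick, 0.17 kg. Origin: on the underside, below the pivot boss, which is the place to grip (22 wide across y, 30 long, flat sides, full 12 height). x points to the jaw tips (53 ahead of the origin), the handle ends are 97 behind; z up. The middle of its length is at x = -22.
- wrench: Red adjustable wrench lying flat, one rigid piece, 155 long, 36 across the head and 13 thick there; handle 18 wide, 10 thick. 0.19 kg. Origin: on the underside, in the handle 11 behind the head; grip the handle across y at x from -15 to 0. x points to the jaws (ends 53 ahead of the origin), handle end 100 behind; the thicker jaw is at +y; z up. The middle of its length is at about x = -23.
- hexset: Hex key set: grey plastic holder block 64 (x) by 30 (y) by 36 high with five dark bent keys standing in its top in a row along x, up to 67 above its foot. 0.16 kg. Origin: centre of its underside, z up. Grip the block across its 30 mm width (y), about 25 above its foot.
- jar: Empty clear glass jam jar, open and upright, 62 diameter in the straight body (5 to 54 above its foot), neck 54, 70 high, 0.13 kg. Origin: centre of its underside, z up. Grip it round the body.
- pliers_mat: Fixed blue mat, 170 (x) by 76 (y), 3 thick, flat on the bench, with the white shape of the pliers on it, 3 mm larger all round. Origin: centre of the mat's underside, top face at 3 above it. x points to the end where the jaws of the white shape are. The shape's pivot lies at x = +22, y = 0 of the mat: that is where the origin of the pliers belongs, x axes pointing the same way.
- wrench_mat: Fixed blue mat, 170 (x) by 76 (y), 3 thick, flat on the bench, with the white shape of the adjustable wrench on it, 3 mm larger all round. Origin: centre of the mat's underside, top face at 3 above it. x points to the end where the jaws of the white shape are. The shape's origin point (as described for the wrench) lies at x = +22, y = 0 of the mat: that is where the origin of the wrench belongs, x axes pointing the same way.
- hexset_mat: Fixed blue mat, 100 (x) by 76 (y), 3 thick, flat on the bench, with a plain white rectangle 70 (x) by 36 (y) in its middle for the hex key holder. Origin: centre of the mat's underside, top face 3 above it. The holder's long side goes along x, either way round.
- jar_mat: Fixed round green pad, 92 diameter, 3 thick, with a white ring (62 to 70 diameter) for the jar's foot. Origin: centre of its underside, top face 3 above it.
- tape_measure: Bystander: orange tape measure with a black label, standing loose on the bench, 66 by 36 by 60 high. Origin: centre of its underside. Leave it where it is.
- turntable_rim (a point): Bystander: a point on the outer wall's top edge of one of six blue bins (48 high) on a round parts turntable of 290 diameter, about 70 high in all, which turns very freely. The point is 137 from the turntable's upright axis, 78 above the bench; its y axis points away from that axis. Leave the turntable as it is turned.
There are look-alikes about, which are no part of the job. There is more than one size of the wrench; the job needs the smallest.

How it is judged:
At the end, for the whole second after the job is handed in: Each of the four rests on its own mat, within 12 mm of its place (tools: 12 mm along and 12 mm across) and 0.2 rad of its shape's direction (holder either way round, jar any turn), flat or upright within 0.1 rad, at rest; tape measure and turntable rim within 25 mm of their start (x of pliers in the frame of pliers_mat between 0.01 and 0.034 m and y of pliers in the frame of pliers_mat between -0.012 and 0.012 m and angle between the x axis of pliers and the x axis of pliers_mat, either way round below 0.2 rad and x of pliers_mat in the frame of pliers below 0 m and angle between each of pliers, wrench, hexset, jar's own z axis and vertical below 0.1 rad and height (world z) of each of pliers, wrench, hexset, jar below 0.008 m and linear speed of each of pliers, wrench, hexset, jar below 0.02 m/s and angular speed of each of pliers, wrench, hexset, jar below 0.2 rad/s and x of wrench in the frame of wrench_mat between 0.01 and 0.034 m and y of wrench in the frame of wrench_mat between -0.012 and 0.012 m and angle between the x axis of wrench and the x axis of wrench_mat, either way round below 0.2 rad and x of wrench_mat in the frame of wrench below 0 m and horizontal distance between hexset and hexset_mat below 0.012 m and angle between the x axis of hexset and the x axis of hexset_mat, either way round below 0.2 rad and horizontal distance between jar and jar_mat below 0.012 m and distance of each of tape_measure, turntable_rim from where it was at the start of the episode below 0.025 m); the robot touches nothing.
It fails at once if the tape measure is pushed more than 25 mm or knocked over (distance of tape_measure from where it was at the start of the episode above 0.025 m or angle between tape_measure's own z axis and vertical above 0.4 rad).
It fails at once if the turntable is turned so that its rim moves more than 25 mm (distance of turntable_rim from where it was at the start of the episode above 0.025 m).
It fails at once if the glass jar or the hex key holder is knocked over (angle between any of jar, hexset's own z axis and vertical above 0.8 rad).
It also fails if it takes over 118 s, if anything falls off the work surface, if the arm or the gripper's body presses on something with over 40 N, if the wrist force passes 120 N, or if a joint passes its speed limit or range.

## Working session

There is one attempt and no reset: what is moved stays moved. The work goes in short steps, Python scripts to look and compute and a shell command to move; the robot and the scene stay as the last step left them, time stands still between calls to the robot, and variables do not carry over. Pictures are saved under pics/ and viewed, and the job is handed in when it is done.

```bash
ls; mkdir -p pics; python3 - <<'E'
from plant import *
import cv2,numpy as np
s=observe();print(s['time'],s['tool_pos'],np.round(s['eef_rot'],3).tolist(),s['opening'])
for n in ['scene','side','wrist']:
    c=calibration(n);p,d=capture(n);cv2.imwrite(f'pics/{n}0.png',p);np.savez(f'{n}0.npz',p=p,d=d,**c)
    print(n,np.round(c['mtx'],1).tolist(),c['dist_coeffs'],np.round(c['view'],3).tolist())
E
```

```text
pics
0.0 [ 0.24685376 -0.62755337  0.20383078] [[0.366, -0.931, -0.001], [-0.931, -0.366, 0.002], [-0.002, 0.0, -1.0]] 0.08537973763612142
scene [[464.1, 0.0, 283.6], [0.0, 464.1, 213.2], [0.0, 0.0, 1.0]] [-0.08777006  0.          0.          0.          0.        ] [[0.614, 0.79, -0.003, -0.328], [0.542, -0.425, -0.725, -0.227], [-0.574, 0.443, -0.689, 1.889], [0.0, 0.0, 0.0, 1.0]]
side [[455.8, 0.0, 277.8], [0.0, 455.8, 206.3], [0.0, 0.0, 1.0]] [-0.03925072  0.          0.          0.          0.        ] [[-0.777, -0.629, 0.013, 0.406], [-0.397, 0.474, -0.786, 0.239], [0.488, -0.616, -0.618, 1.077], [0.0, 0.0, 0.0, 1.0]]
wrist [[315.6, 0.0, 280.9], [0.0, 315.6, 209.1], [0.0, 0.0, 1.0]] [-0.0538179  0.         0.         0.         0.       ] [[0.365, -0.931, -0.002, -0.675], [-0.88, -0.345, 0.326, -0.042], [-0.304, -0.117, -0.945, 0.38], [0.0, 0.0, 0.0, 1.0]]
```

View pics/scene0.png

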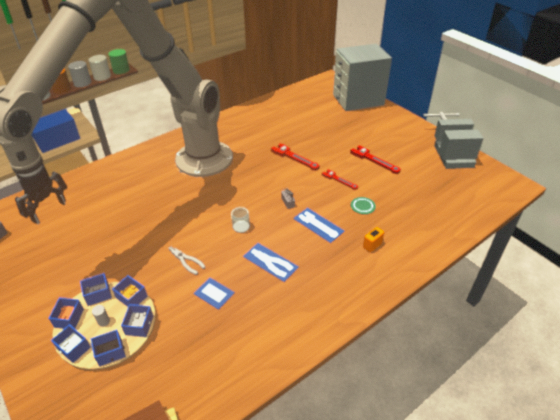

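View pics/side0.png

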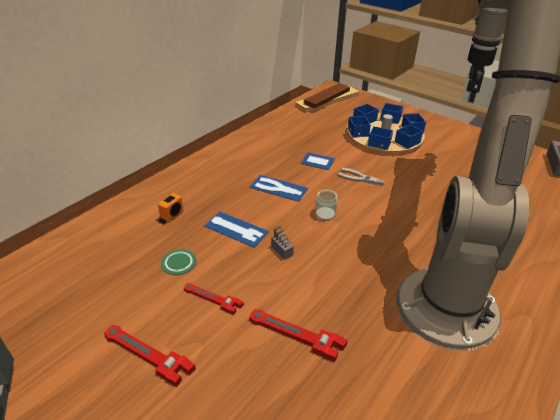

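View pics/wrist0.png

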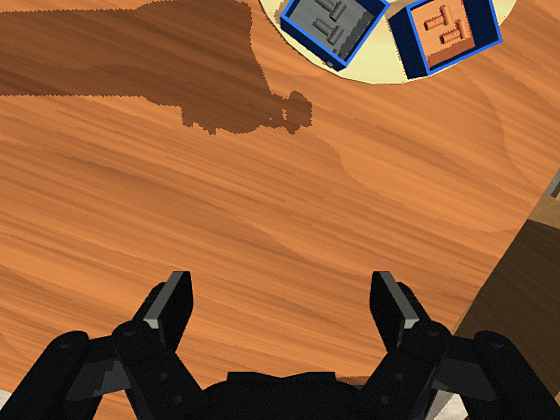

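The pictures show three red wrenches, at side pixels (150,352), (298,333) and (214,298). The one at (214,298), scene (340,179), is visibly the smallest. I'll measure the lengths and enlarge it to confirm.

```bash
cat > h.py <<'E'
import cv2,numpy as np
def load(n): 
    z=np.load(n+'.npz'); return z['p'],z['d'],dict(mtx=z['mtx'],dist_coeffs=z['dist_coeffs'],view=z['view'])
def plane(c,uv,z=0.0):
    uv=np.asarray(uv,float).reshape(-1,1,2)
    n=cv2.undistortPoints(uv,np.array(c['mtx']),np.array(c['dist_coeffs'])).reshape(-1,2)
    V=np.array(c['view']);R=V[:3,:3];o=-R.T@V[:3,3]
    d=np.c_[n,np.ones(len(n))]@R
    return o+d*((z-o[2])/d[:,2])[:,None]
def proj(c,P):
    V=np.array(c['view']);r,_=cv2.Rodrigues(V[:3,:3])
    return cv2.projectPoints(np.asarray(P,float).reshape(-1,1,3),r,V[:3,3],np.array(c['mtx']),np.array(c['dist_coeffs']))[0].reshape(-1,2)
def blobs(m,amin=30):
    cs,_=cv2.findContours(m.astype(np.uint8),cv2.RETR_EXTERNAL,cv2.CHAIN_APPROX_NONE)
    return [c for c in cs if cv2.contourArea(c)>amin]
def hsv(p): return cv2.cvtColor(p,cv2.COLOR_BGR2HSV)
def mask(p,k):
    H=hsv(p);h,s,v=[H[...,i].astype(int) for i in range(3)]
    if k=='red': return ((h<5)|(h>174))&(s>180)&(v>70)
    if k=='blue': return (h>95)&(h<125)&(s>110)&(v>50)
    if k=='green': return (h>50)&(h<90)&(s>70)&(v>40)
    if k=='white': return (s<70)&(v>170)
    if k=='orange': return (h>8)&(h<20)&(s>230)&(v>200)
E
python3 - <<'E'
from h import *
for n in ['side0','scene0']:
    p,d,c=load(n)
    for k,z in [('red',.01),('blue',.003),('green',.003)]:
        for b in blobs(mask(p,k)):
            P=plane(c,b.reshape(-1,2),z)[:,:2]
            r=cv2.minAreaRect((P*1000).astype(np.float32))
            if max(r[1])>350: continue
            print(n,k,b.reshape(-1,2).mean(0).round(),np.round(r[0]),np.round(r[1]),round(r[2],1))
p=load('side0')[0]; cv2.imwrite('pics/c1.png',cv2.resize(p[140:400,90:390],None,fx=2.3,fy=2.3,interpolation=cv2.INTER_CUBIC))
E
```

```text
side0 red [152. 355.] [449. 531.] [226.  62.] 6.0
side0 red [301. 334.] [237. 288.] [221.  68.] 8.4
side0 red [213. 297.] [449. 337.] [153.  44.] 8.8
side0 blue [239. 229.] [579. 117.] [168.  75.] 8.7
side0 blue [278. 187.] [ 611. -114.] [167.  74.] 14.2
side0 blue [318. 161.] [ 607. -324.] [97. 74.] 17.1
side0 blue [410. 130.] [ 461. -743.] [ 94. 288.] 15.6
side0 blue [391. 112.] [ 587. -821.] [ 78. 164.] 20.8
side0 green [178. 262.] [604. 309.] [86. 89.] 9.3
scene0 red [375. 160.] [452. 527.] [215.  62.] 3.7
scene0 blue [111. 347.] [ 595. -650.] [47. 91.] 24.9
scene0 blue [210. 299.] [ 614. -340.] [87. 36.] 19.6
scene0 blue [218. 287.] [ 603. -307.] [87. 27.] 18.0
scene0 blue [256. 260.] [ 585. -148.] [86. 18.] 12.1
scene0 blue [266. 250.] [ 569. -103.] [77. 16.] 15.1
scene0 blue [314. 229.] [585.  90.] [160.  16.] 8.3
scene0 blue [324. 221.] [578. 141.] [160.  16.] 6.2
scene0 blue [ 55. 130.] [-617. -424.] [189. 282.] 89.9
scene0 green [363. 205.] [605. 308.] [51. 48.] 52.0
scene0 green [117.  58.] [-1136.    95.] [ 86. 227.] 68.3
```

View pics/c1.png

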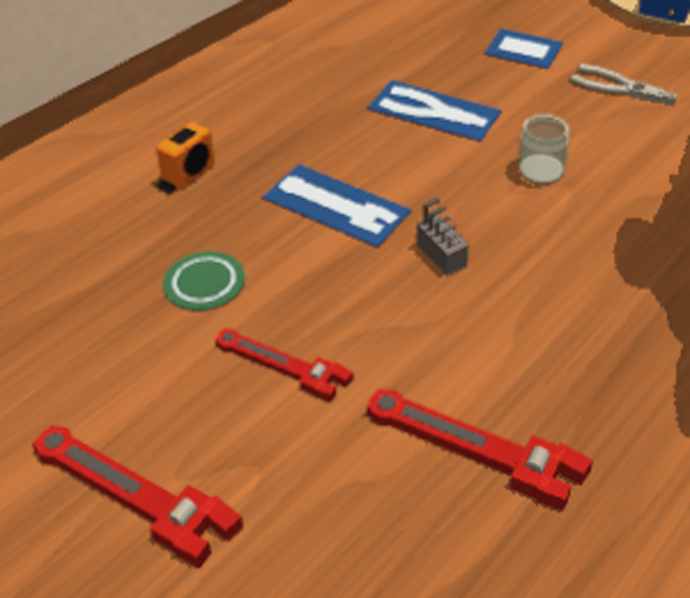

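The crop confirms it. The wrench at side (214,298) measures about 153 mm; the other two measure about 220 mm. The rough positions of the mats are known. Next I'll locate the jar, hexset, pliers and tape roughly.

```bash
python3 - <<'E'
from h import *
import plant;print([x for x in dir(plant) if x[0]!='_'], getattr(plant,'tip_extent',None))
p,d,c=load('side0'); q,e,cs=load('scene0')
for nm,uv,z in [('jar foot centre',(326,213),0),('jar top',(326,195),.07),('hexblock top c',(281,243),.036),('hex foot near',(285,257),0),('pl boss',(361,178),.012),('pl tip',(383,183),.006),('pl h1',(339,174),.006),('pl h2',(341,169),.006),('tape foot',(165,219),0),('tape R',(180,212),0)]:
    print(nm,plane(c,uv,z)[0].round(3))
for nm,uv,z in [('jar top',(240,212),.07),('jar foot',(241,226),0),('hex top',(288,196),.036),('pl boss',(184,259),.012),('tape foot',(373,247),0),('ttpost',(100,315),.07)]:
    print('sc',nm,plane(cs,uv,z)[0].round(3))
w=load('wrist0')[2];R=w['view'][:3,:3];o=-R.T@w['view'][:3,3];print(o)
T=np.array([[0.366,-0.931,0],[-0.931,-0.366,0],[0,0,-1]]);print('cam in tool',T.T@(o-[.2469,-.6276,.2038]),T.T@R[2])
b=[x for x in blobs(mask(p,'orange'),60)]
E
```

```text
['MotionError', 'calibration', 'capture', 'observe', 'sign_off', 'tip_extent'] 0.011
jar foot centre [ 0.424 -0.106  0.   ]
jar top [ 0.425 -0.099  0.07 ]
hexblock top c [0.421 0.112 0.036]
hex foot near [0.403 0.117 0.   ]
pl boss [ 0.431 -0.316  0.012]
pl tip [ 0.365 -0.346  0.006]
pl h1 [ 0.502 -0.297  0.006]
pl h2 [ 0.514 -0.327  0.006]
tape foot [ 0.767  0.217 -0.   ]
tape R [ 0.758  0.167 -0.   ]
sc jar top [ 0.426 -0.1    0.07 ]
sc jar foot [ 0.422 -0.099  0.   ]
sc hex top [0.431 0.1   0.036]
sc pl boss [ 0.443 -0.334  0.012]
sc tape foot [0.772 0.189 0.   ]
sc ttpost [ 0.53  -0.637  0.07 ]
[ 0.32498553 -0.59834772  0.37157953]
cam in tool [ 0.00134543 -0.08340397 -0.16777953] [-0.0021142   0.32639504  0.94527146]
```

```bash
cat > rel.py <<'E'
# prints shift (units of 0.15) and spin from present pose to target: x y z yawdeg(of tool x; half-turn free)
import sys,numpy as np
from plant import observe
s=observe();R=np.array(s['eef_rot']);p=np.array(s['tool_pos'])
t=np.array([float(a) for a in sys.argv[1:4]])
yaw=np.degrees(np.arctan2(R[1,0],R[0,0]))
print('t',round(s['time'],2),'pos',p.round(4),'yaw',yaw.round(2),'tilt',np.round(R[:,2],3),'open',round(s['opening'],4),'F',np.round(s['force'],1),'q',np.round(s['joints'],2))
print('dp',(R.T@(t-p)/.15).round(3))
if len(sys.argv)>4:
    dy=(float(sys.argv[4])-yaw+90)%180-90
    print('spin',round(-dy/180,4))
E
python3 rel.py 0.437 -0.325 0.2 283.4
```

```text
t 0.15 pos [ 0.2469 -0.6277  0.204 ] yaw -68.52 tilt [-0.001  0.001 -1.   ] open 0.0853 F [ 0.6 -0.9 -0.2] q [ 1.09  0.48  0.02  1.56 -0.01  1.11 -0.08]
dp [-1.414 -1.918  0.029]
spin 0.0449
```

```bash
python3 -m jog '{"dp":[[-0.24,-0.32,0],[-0.47,-0.64,0],[-0.7,-0.96,0],[-0.7,-0.96,0]],"spin":[0.02,0.045,0.045,0.045],"claw":[1,1,1,1]}'; python3 rel.py 0.437 -0.325 0.2 283.4
```

```text
time: 0.55
tool_pos: [0.3455, -0.4735, 0.2046]
eef_rot: [[0.236, -0.972, 0.001], [-0.972, -0.236, 0.002], [-0.002, -0.001, -1.0]]
force: [-0.4, 0.4, 0.5]
opening: 0.0853
t 0.55 pos [ 0.3455 -0.4735  0.2046] yaw -76.37 tilt [ 0.001  0.002 -1.   ] open 0.0853 F [-0.4  0.4  0.5] q [ 0.84  0.33 -0.01  1.77  0.    1.04 -0.5 ]
dp [-0.818 -0.826  0.033]
spin 0.0013
```

```bash
python3 -m jog '{"dp":[[-0.27,-0.27,0],[-0.55,-0.55,0],[-0.82,-0.83,0],[-0.82,-0.83,0],[-0.82,-0.83,0]],"spin":[0,0,0,0,0],"claw":[1,1,1,1,1]}'; cat > shot.py <<'E'
import sys
from plant import *
import cv2,numpy as np
n,o=sys.argv[1:3]
c=calibration(n);p,d=capture(n);cv2.imwrite(f'pics/{o}.png',p);np.savez(f'{o}.npz',p=p,d=d,**c)
E
python3 shot.py wrist w1; python3 rel.py 0.437 -0.325 0.2 283.4
```

```text
time: 1.05
tool_pos: [0.4382, -0.3245, 0.2048]
eef_rot: [[0.239, -0.971, 0.001], [-0.971, -0.239, 0.002], [-0.001, -0.001, -1.0]]
force: [-0.4, -0.5, -0.2]
opening: 0.0857
t 1.1 pos [ 0.4365 -0.3273  0.2047] yaw -76.37 tilt [ 0.     0.001 -1.   ] open 0.0854 F [-1.2 -1.6 -0.6] q [ 0.6   0.27 -0.09  1.86  0.03  1.01 -0.83]
dp [-0.014 -0.007  0.032]
spin 0.0013
```

View pics/w1.png

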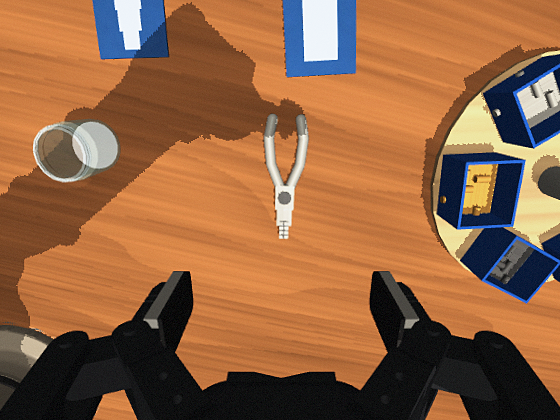

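The pliers lie with the pivot at (285,198), tip at (283,238) and handle ends at (271,117) and (302,117). Now I'll compute their pose.

```bash
python3 - <<'E'
from h import *
p,d,c=load('w1')
H=hsv(p);print(H[198,285],H[225,284],H[150,270],H[150,330],p[150,285])
s=H[...,1]; m=(s<80); r=np.zeros_like(m); r[100:250,250:320]=1
bl=max(blobs(m&r),key=cv2.contourArea)
bb=bl.reshape(-1,2);print(bb.min(0),bb.max(0))
P=plane(c,bb,.008)[:,:2]*1000
print(cv2.minAreaRect(P.astype(np.float32)))
# symmetric axis: tip & mid of handle ends
for uv in [(285,198),(283,238),(271,117),(302,117)]: print(plane(c,uv,.012 if uv[1]==198 else .008)[0]*1000)
E
```

```text
[ 10  24 127] [ 30  12 168] [ 27  12 238] [ 13 172 197] [ 68 125 201]
[264 114] [308 238]
((434.45538330078125, -331.3846435546875), (150.80218505859375, 50.06688690185547), 12.81762409210205)
[ 413.69598174 -336.32433085   12.        ]
[ 360.75702791 -346.9546489     8.        ]
[ 500.43634723 -298.70055182    8.        ]
[ 508.66882168 -332.27248341    8.        ]
```

```bash
python3 rel.py 0.4133 -0.3363 0.06 282.6
```

```text
t 1.1 pos [ 0.4365 -0.3273  0.2047] yaw -76.37 tilt [ 0.     0.001 -1.   ] open 0.0854 F [-1.2 -1.6 -0.6] q [ 0.6   0.27 -0.09  1.86  0.03  1.01 -0.83]
dp [0.023 0.164 0.965]
spin 0.0057
```

```bash
python3 -m jog '{"dp":[[0.02,0.16,0.3],[0.023,0.164,0.6],[0.023,0.164,0.9],[0.023,0.164,0.97],[0.023,0.164,0.97]],"spin":[0.006,0.006,0.006,0.006,0.006],"claw":[1,1,1,1,1]}'; python3 rel.py 0.4133 -0.3363 0.014 282.6
```

```text
time: 1.6
tool_pos: [0.4105, -0.3387, 0.0581]
eef_rot: [[0.211, -0.977, -0.003], [-0.977, -0.211, 0.002], [-0.002, 0.003, -1.0]]
force: [-0.3, -0.4, 0.5]
opening: 0.0852
t 1.6 pos [ 0.4105 -0.3387  0.0581] yaw -77.8 tilt [-0.003  0.002 -1.   ] open 0.0852 F [-0.3 -0.4  0.5] q [ 0.63  0.44 -0.07  2.01  0.05  0.69 -0.83]
dp [-0.011 -0.022  0.294]
spin -0.0022
```

```bash
python3 -m jog '{"dp":[[-0.008,-0.018,0.15],[-0.008,-0.018,0.28],[-0.008,-0.018,0.285],[-0.008,-0.018,0.285]],"spin":[0,0,0,0],"claw":[1,1,1,1]}'; python3 shot.py wrist w2;python3 rel.py 0.4133 -0.3363 0.014 282.6
```

```text
time: 2.0
tool_pos: [0.4156, -0.3377, 0.0184]
eef_rot: [[0.212, -0.977, 0.002], [-0.977, -0.212, -0.002], [0.002, -0.001, -1.0]]
force: [-0.2, -0.9, -0.0]
opening: 0.0857
t 2.05 pos [ 0.4158 -0.3378  0.0186] yaw -77.74 tilt [ 0.002 -0.002 -1.   ] open 0.0848 F [-0.1 -0.6  0.4] q [ 0.62  0.51 -0.07  2.03  0.06  0.61 -0.85]
dp [-0.013  0.014  0.03 ]
spin -0.0019
```

View pics/w2.png

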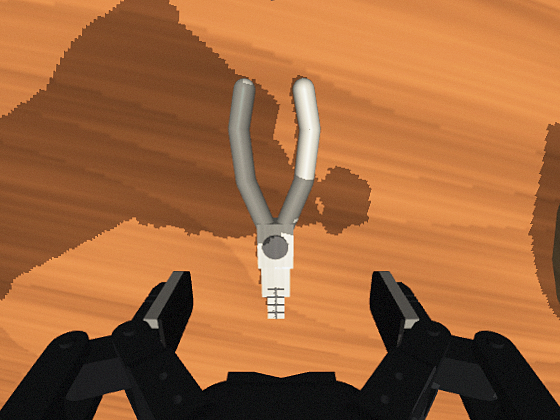

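```bash
python3 - <<'E'
from h import *
p,d,c=load('w2')
for uv in [(275,246),(276,316),(243,84),(301,82)]: print(plane(c,uv,.012 if uv[1]==246 else .008)[0]*1000)
E
python3 rel.py 0.4133 -0.3363 0.014 282.6
```

```text
[ 414.80374112 -335.26313658   12.        ]
[ 361.55326406 -347.0278386     8.        ]
[ 501.67724761 -299.65351668    8.        ]
[ 509.10011155 -329.45700232    8.        ]
t 2.05 pos [ 0.4158 -0.3378  0.0186] yaw -77.74 tilt [ 0.002 -0.002 -1.   ] open 0.0848 F [-0.1 -0.6  0.4] q [ 0.62  0.51 -0.07  2.03  0.06  0.61 -0.85]
dp [-0.013  0.014  0.03 ]
spin -0.0019
```

Consistent. I'll lower the last few mm and close.

```bash
python3 -m jog '{"dp":[[-0.015,0.01,0.03],[-0.015,0.01,0.03],[-0.015,0.01,0.03],[-0.015,0.01,0.03],[-0.015,0.01,0.03],[-0.015,0.01,0.03],[-0.015,0.01,0.03],[-0.015,0.01,0.03]],"spin":[0,0,0,0,0,0,0,0],"claw":[1,1,0,0,0,0,0,0]}'; python3 rel.py 0.4133 -0.3363 0.014 282.6
```

```text
time: 2.85
tool_pos: [0.4127, -0.3347, 0.012]
eef_rot: [[0.213, -0.977, -0.0], [-0.977, -0.213, 0.0], [-0.0, 0.0, -1.0]]
force: [-0.3, 0.5, 0.5]
opening: 0.0004
t 2.85 pos [ 0.4127 -0.3347  0.012 ] yaw -77.71 tilt [-0.  0. -1.] open 0.0004 F [-0.3  0.5  0.5] q [ 0.62  0.51 -0.07  2.04  0.06  0.59 -0.85]
dp [ 0.011 -0.002 -0.013]
spin -0.0017
```

```bash
python3 shot.py wrist w3
```

```text
(no output)
```

View pics/w3.png

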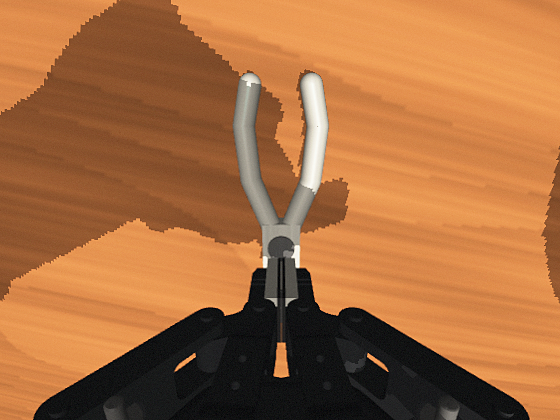

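```bash
python3 - <<'E'
from h import *
p,d,c=load('w3')
print(d[215:345:6,282].round(3)); print(d[215:345:6,272].round(3)); print(d[270,240:330:4].round(3))
V=c['view'];R=V[:3,:3];o=-R.T@V[:3,3]
def pt(u,v):
    n=cv2.undistortPoints(np.array([[[u,v]]],float),c['mtx'],c['dist_coeffs']).ravel()
    return (o+R.T@(np.array([n[0],n[1],1])*d[v,u])).round(4)
for uv in [(282,240),(275,262),(272,270),(272,285),(272,298),(290,270),(282,310),(282,335),(267,262),(294,254),(150,150)]: print(uv,pt(*uv))
print(proj(c,[[.4127,-.3347,.012],[.4127,-.3347,.001]]))
cv2.imwrite('pics/w3z.png',cv2.resize(p[210:360,220:345],None,fx=4.5,fy=4,interpolation=cv2.INTER_CUBIC))
E
```

```text
[0.193 0.186 0.182 0.184 0.184 0.185 0.185 0.155 0.15  0.144 0.139 0.135
 0.131 0.126 0.123 0.124 0.126 0.126 0.128 0.128 0.129 0.13 ]
[0.182 0.183 0.182 0.184 0.185 0.185 0.185 0.155 0.149 0.145 0.14  0.135
 0.131 0.126 0.124 0.116 0.113 0.11  0.108 0.108 0.115 0.117]
[0.206 0.206 0.206 0.205 0.151 0.151 0.151 0.143 0.143 0.144 0.142 0.143
 0.142 0.143 0.151 0.151 0.152 0.205 0.205 0.205 0.205 0.206 0.206]
(282, 240) [ 0.4189 -0.3351  0.0107]
(275, 262) [ 0.4226 -0.3307  0.0457]
(272, 270) [ 0.4226 -0.3295  0.0536]
(272, 285) [ 0.4223 -0.3298  0.0654]
(272, 298) [ 0.4221 -0.3301  0.0743]
(290, 270) [ 0.4241 -0.3375  0.0532]
(282, 310) [ 0.4174 -0.3352  0.0744]
(282, 335) [ 0.4056 -0.3377  0.0748]
(267, 262) [ 0.4217 -0.327   0.0454]
(294, 254) [ 0.4115 -0.344   0.0108]
(150, 150) [ 0.4526 -0.2497 -0.002 ]
[[279.17510147 250.22108252]
 [279.26677288 242.28270423]]
```

View pics/w3z.png

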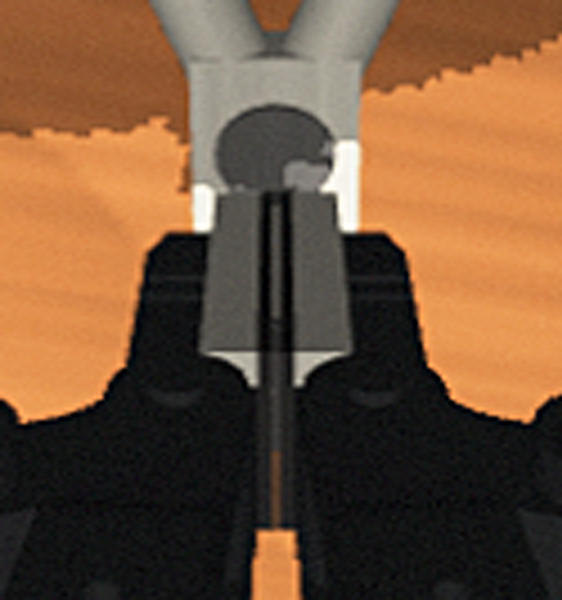

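The jaws shut on air. Wrist depth puts the fingertips at about z=0.043, while the state implies about 0.001. I'll cross-check with the side camera.

```bash
python3 shot.py side s1; python3 shot.py scene sc1; python3 - <<'E'
from h import *
from plant import *
s=observe(); print(s['tool_pos'])
t=np.array(s['tool_pos'])
for n in ['s1','sc1']:
    p,d,c=load(n)
    u=proj(c,[t,t-[0,0,.011],t+[0,0,.031],t+[0,0,.062]]);print(n,u.round(1).tolist())
    x,y=u[0].astype(int); q=p[max(0,y-70):y+60,max(0,x-80):x+80].copy()
    for v in u: cv2.circle(q,(int(v[0])-max(0,x-80),int(v[1])-max(0,y-70)),1,(0,255,0),-1)
    cv2.imwrite(f'pics/{n}z.png',cv2.resize(q,None,fx=4,fy=4,interpolation=cv2.INTER_CUBIC))
E
```

```text
[ 0.41265263 -0.33468944  0.01203323]
s1 [[368.7, 177.5], [368.3, 180.3], [370.0, 169.6], [371.4, 161.4]]
sc1 [[179.1, 253.5], [179.6, 255.7], [177.5, 247.0], [175.9, 240.4]]
```

View pics/s1z.png

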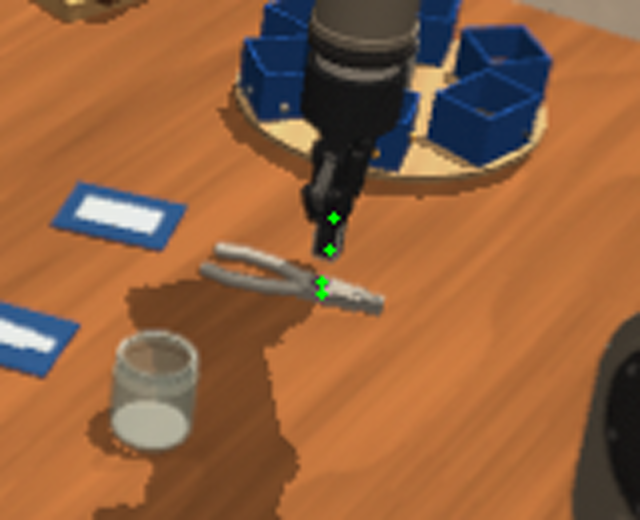

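View pics/sc1z.png

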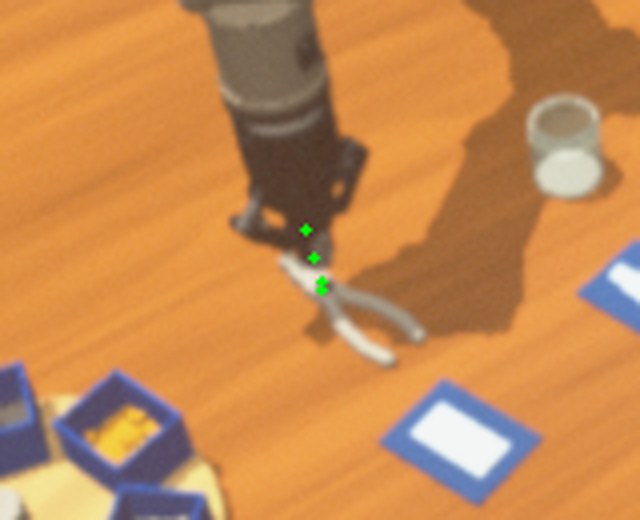

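Both outside views confirm it: the tips (side (369,171)) are about 30 mm higher than the stated TCP and tip extent imply. So the reported TCP lies ahead of the tips, and I need an effective tip offset. I'll measure it exactly from wrist depth.

```bash
python3 - <<'E'
from h import *
for n,cols in [('w3',(272,276,288,291)),('w2',(186,188,374,378))]:
    p,d,c=load(n);V=c['view'];R=V[:3,:3];o=-R.T@V[:3,3]
    def pt(u,v):
        k=cv2.undistortPoints(np.array([[[u,v]]],float),c['mtx'],c['dist_coeffs']).ravel()
        return (o+R.T@(np.array([k[0],k[1],1])*d[v,u])).round(4)
    for u in cols:
        v=next(v for v in range(250,300) if d[v,u]<.17 and d[v,u]>0); print(n,u,v,pt(u,v),pt(u,v+1),'cam z',o[2].round(4))
E
```

```text
w3 272 257 [ 0.4222 -0.3292  0.0405] [ 0.4227 -0.3291  0.0425] cam z 0.1797
w3 276 257 [ 0.4227 -0.3311  0.0406] [ 0.4226 -0.3311  0.0415] cam z 0.1797
w3 288 257 [ 0.4239 -0.3369  0.0405] [ 0.4242 -0.3368  0.0422] cam z 0.1797
w3 291 257 [ 0.424  -0.3384  0.0402] [ 0.4239 -0.3384  0.041 ] cam z 0.1797
w2 186 271 [ 0.416  -0.294   0.0592] [ 0.4165 -0.2944  0.0607] cam z 0.1861
w2 188 271 [ 0.416  -0.2948  0.0588] [ 0.4155 -0.2949  0.0589] cam z 0.1861
w2 374 271 [ 0.4345 -0.3781  0.0599] [ 0.4335 -0.3788  0.0588] cam z 0.1861
w2 378 271 [ 0.4356 -0.3793  0.0613] [ 0.4351 -0.3794  0.0613] cam z 0.1861
```

Calibrated: tips are at reported z + 0.029 (shut) and + 0.041 (open). Open, then go lower.

```bash
python3 -m jog '{"dp":[[0,0,-0.1],[0,0,-0.1],[0,0,-0.1],[0,0,-0.1],[0,0,-0.1],[0,0,-0.1]],"spin":[0,0,0,0,0,0],"claw":[1,1,1,1,1,1]}';  python3 rel.py 0.414 -0.336 -0.026 282.6
```

```text
time: 3.6
tool_pos: [0.4125, -0.3345, 0.0267]
eef_rot: [[0.213, -0.977, -0.001], [-0.977, -0.213, 0.0], [-0.0, 0.0, -1.0]]
force: [0.8, 0.8, 0.2]
opening: 0.0849
t 3.6 pos [ 0.4125 -0.3345  0.0267] yaw -77.71 tilt [-0.001  0.    -1.   ] open 0.0849 F [0.8 0.8 0.2] q [ 0.62  0.49 -0.07  2.03  0.06  0.62 -0.84]
dp [ 0.012 -0.008  0.351]
spin -0.0017
```

```bash
python3 -m jog '{"dp":[[0.012,-0.008,0.12],[0.012,-0.008,0.24],[0.012,-0.008,0.31],[0.012,-0.008,0.345],[0.012,-0.008,0.345],[0.012,-0.008,0.345]],"spin":[0,0,0,0,0,0],"claw":[1,1,1,1,1,1]}';  python3 rel.py 0.414 -0.336 -0.026 282.6
```

```text
time: 4.2
tool_pos: [0.4145, -0.3364, -0.0243]
eef_rot: [[0.213, -0.977, 0.0], [-0.977, -0.213, -0.0], [0.0, -0.0, -1.0]]
force: [0.3, 0.3, 1.3]
opening: 0.0857
t 4.2 pos [ 0.4145 -0.3364 -0.0243] yaw -77.71 tilt [ 0. -0. -1.] open 0.0857 F [0.3 0.3 1.3] q [ 0.62  0.58 -0.06  2.04  0.07  0.52 -0.85]
dp [-0.003  0.003  0.011]
spin -0.0017
```

Settled, with no contact. Close.

```bash
python3 -m jog '{"dp":[[0,0,0.01],[0,0,0.01],[0,0,0.01],[0,0,0.01],[0,0,0.01],[0,0,0.01]],"spin":[0,0,0,0,0,0],"claw":[0,0,0,0,0,0]}';  python3 rel.py 0.414 -0.336 -0.026 282.6
```

```text
time: 4.8
tool_pos: [0.4145, -0.3365, -0.0257]
eef_rot: [[0.213, -0.977, 0.001], [-0.977, -0.213, -0.0], [0.001, -0.0, -1.0]]
force: [-0.5, -0.2, 6.1]
opening: 0.0206
t 4.8 pos [ 0.4145 -0.3365 -0.0257] yaw -77.71 tilt [ 0.001 -0.    -1.   ] open 0.0206 F [-0.5 -0.2  6.1] q [ 0.62  0.58 -0.06  2.04  0.07  0.52 -0.86]
dp [-0.004  0.002  0.002]
spin -0.0017
```

```bash
python3 -m jog '{"dp":[[0,0,-0.2],[0,0,-0.5],[0,0,-0.8],[0,0,-0.95],[0,0,-0.95]],"spin":[0,0,0,0,0],"claw":[0,0,0,0,0]}';  python3 rel.py 0.49 -0.14 0.117 284.2
```

```text
time: 5.3
tool_pos: [0.4162, -0.3376, 0.1197]
eef_rot: [[0.213, -0.977, 0.006], [-0.977, -0.213, -0.004], [0.005, -0.005, -1.0]]
force: [1.0, -0.5, -1.9]
opening: 0.0207
t 5.3 pos [ 0.4162 -0.3376  0.1197] yaw -77.72 tilt [ 0.006 -0.004 -1.   ] open 0.0207 F [ 1.  -0.5 -1.9] q [ 0.63  0.35 -0.08  1.97  0.04  0.81 -0.83]
dp [-1.183 -0.761  0.016]
spin -0.0107
```

```bash
python3 -m jog '{"dp":[[-0.25,-0.18,0],[-0.5,-0.36,0],[-0.8,-0.55,0],[-0.98,-0.7,0],[-0.98,-0.76,0],[-0.98,-0.76,0]],"spin":[-0.011,-0.011,-0.011,-0.011,-0.011,-0.011],"claw":[0,0,0,0,0,0]}'; python3 shot.py wrist w4; python3 rel.py 0.5897 -0.1194 0.1 284.2
```

```text
time: 5.9
tool_pos: [0.4947, -0.1668, 0.115]
eef_rot: [[0.25, -0.968, -0.001], [-0.968, -0.25, 0.001], [-0.001, 0.001, -1.0]]
force: [0.1, -1.3, -1.6]
opening: 0.02
t 5.95 pos [ 0.4936 -0.1685  0.1151] yaw -75.69 tilt [-0.002  0.    -1.   ] open 0.0204 F [-0.7 -0.8 -1.6] q [ 0.34  0.34 -0.15  2.    0.07  0.81 -1.18]
dp [-0.159 -0.702  0.099]
spin 0.0006
```

View pics/w4.png

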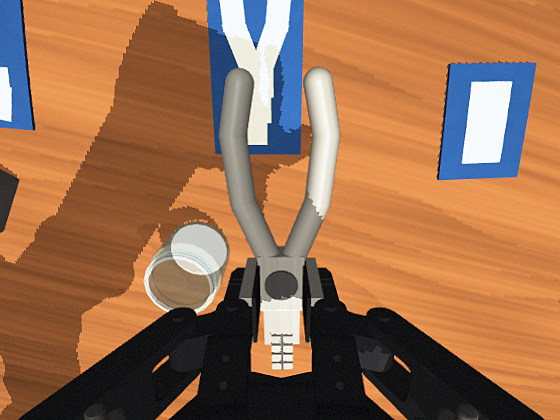

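```bash
python3 - <<'E'
from h import *
p,d,c=load('w4')
m=mask(p,'blue'); r=np.zeros_like(m); r[55:190,425:545]=1
b=max(blobs(m&r),key=cv2.contourArea); P=plane(c,b.reshape(-1,2),.003)[:,:2]*1000
print('hexmat',cv2.minAreaRect(P.astype(np.float32)))
H=hsv(p); w=(H[...,1]<40)&(H[...,2]>200)&r
b=max(blobs(w),key=cv2.contourArea); P=plane(c,b.reshape(-1,2),.003)[:,:2]*1000
print('hexrect',cv2.minAreaRect(P.astype(np.float32)))
for uv in [(216,154),(301,153),(208,2),(303,2)]: print(uv,plane(c,uv,.003)[0]*1000)
ps,ds,cs=load('side0'); b=[x for x in blobs(mask(ps,'blue')) if abs(x.reshape(-1,2).mean(0)-[278,187]).max()<6][0]
P=plane(cs,b.reshape(-1,2),.003)[:,:2]*1000; print(cv2.boxPoints(cv2.minAreaRect(P.astype(np.float32))))
print('jar foot',plane(c,(199,249),.002)*1000,'top',plane(c,(180,281),.07)*1000)
print('boss',plane(c,(281,285),.15)*1000)
E
```

```text
hexmat ((604.5098266601562, -325.08148193359375), (99.2624740600586, 76.07463073730469), 17.164976119995117)
hexrect ((604.5093994140625, -325.78558349609375), (69.88712310791016, 36.03489685058594), 17.033592224121094)
(216, 154) [ 518.03191489 -102.30109843    3.        ]
(301, 153) [ 537.52955819 -175.14515224    3.        ]
(208, 2) [634.02694702 -73.20601084   3.        ]
(303, 2) [ 652.03657851 -145.21687038    3.        ]
[[ 521.3146    -98.754944]
 [ 539.47815  -170.59903 ]
 [ 701.63135  -129.60352 ]
 [ 683.4678    -57.75943 ]]
jar foot [[ 421.27027738 -102.95323515    2.        ]] top [[ 427.48995346 -103.65701706   70.        ]]
boss [[ 493.71064212 -168.23515314  150.        ]]
```

```bash
python3 rel.py 0.589 -0.122 0.03 284.4; 
```

```text
t 5.95 pos [ 0.4936 -0.1685  0.1151] yaw -75.69 tilt [-0.002  0.    -1.   ] open 0.0204 F [-0.7 -0.8 -1.6] q [ 0.34  0.34 -0.15  2.    0.07  0.81 -1.18]
dp [-0.143 -0.694  0.566]
spin -0.0005
```

```bash
python3 -m jog '{"dp":[[-0.05,-0.25,0],[-0.1,-0.5,0.05],[-0.143,-0.69,0.25],[-0.143,-0.694,0.45],[-0.143,-0.694,0.55],[-0.143,-0.694,0.55]],"spin":[0,0,0,0,0,0],"claw":[0,0,0,0,0,0]}'; python3 shot.py wrist w5; python3 rel.py 0.589 -0.122 -0.02 284.4
```

```text
time: 6.55
tool_pos: [0.5862, -0.1238, 0.0309]
eef_rot: [[0.244, -0.97, -0.007], [-0.97, -0.244, -0.0], [-0.001, 0.007, -1.0]]
force: [0.8, -0.3, -0.5]
opening: 0.0206
t 6.6 pos [ 0.5878 -0.1238  0.0328] yaw -75.88 tilt [-0.004 -0.001 -1.   ] open 0.0203 F [-0.1 -0.3 -0.8] q [ 0.21  0.57 -0.15  1.86  0.12  0.73 -1.32]
dp [-0.01  -0.012  0.352]
spin -0.0015
```

View pics/w5.png

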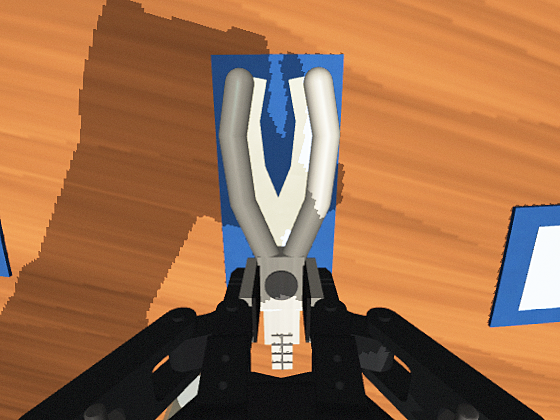

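```bash
python3 - <<'E'
from h import *
p,d,c=load('w5')
a=plane(c,[(211,55),(343,54)],.003)[:,:2]*1000
w=a[1]-a[0]; L=np.hypot(*w); ax=np.array([-w[1],w[0]])/L; print(a,L,np.degrees(np.arctan2(ax[1],ax[0])), 'pivot place',a.mean(0)-107*ax)
E
```

```text
[[ 682.15093157  -59.98266902]
 [ 700.73692409 -132.4068193 ]] 74.7709613597787 14.393046455054007 pivot place [ 587.80230092 -122.7919841 ]
```

Consistent: the place is (588.5,-122.5). Lower to just above the mat.

```bash
python3 -m jog '{"dp":[[-0.008,-0.007,0.15],[-0.008,-0.007,0.28],[-0.008,-0.007,0.345],[-0.008,-0.007,0.345],[-0.008,-0.007,0.345]],"spin":[0,0,0,0,0],"claw":[0,0,0,0,0]}';  python3 rel.py 0.5885 -0.1225 -0.021 284.4
```

```text
time: 7.1
tool_pos: [0.5913, -0.1211, -0.0167]
eef_rot: [[0.246, -0.969, 0.002], [-0.969, -0.246, -0.0], [0.001, -0.001, -1.0]]
force: [1.4, 0.0, -1.3]
opening: 0.0207
t 7.1 pos [ 0.5913 -0.1211 -0.0167] yaw -75.77 tilt [ 0.002 -0.    -1.   ] open 0.0207 F [ 1.4  0.  -1.3] q [ 0.2   0.65 -0.14  1.87  0.14  0.63 -1.34]
dp [0.005 0.02  0.029]
spin -0.0009
```

```bash
python3 -m jog '{"dp":[[0.005,0.018,0.01],[0.005,0.018,0.02],[0.005,0.018,0.02],[0.005,0.018,0.02]],"spin":[0,0,0,0],"claw":[0,0,0,0]}';  python3 rel.py 0.5885 -0.1225 -0.022 284.4
```

```text
time: 7.5
tool_pos: [0.5883, -0.1218, -0.0207]
eef_rot: [[0.247, -0.969, 0.0], [-0.969, -0.247, -0.0], [0.0, -0.0, -1.0]]
force: [0.5, -0.1, -1.3]
opening: 0.0202
t 7.5 pos [ 0.5883 -0.1218 -0.0207] yaw -75.73 tilt [ 0. -0. -1.] open 0.0202 F [ 0.5 -0.1 -1.3] q [ 0.2   0.65 -0.13  1.88  0.14  0.62 -1.34]
dp [0.005 0.    0.009]
spin -0.0007
```

```bash
python3 -m jog '{"dp":[[0,0,0.01],[0,0,0.01],[0,0,0.01],[0,0,0.01],[0,0,-0.1],[0,0,-0.4],[0,0,-0.7],[0,0,-0.9]],"spin":[0,0,0,0,0,0,0,0],"claw":[0,0.6,0.6,0.6,1,1,1,1]}'; python3 shot.py wrist w6; python3 rel.py 0.426 -0.103 0.117 284.4
```

```text
time: 8.3
tool_pos: [0.5897, -0.122, 0.1187]
eef_rot: [[0.246, -0.969, 0.005], [-0.969, -0.246, -0.001], [0.002, -0.004, -1.0]]
force: [0.8, -0.4, -0.9]
opening: 0.0855
t 8.35 pos [ 0.5924 -0.1223  0.1231] yaw -75.74 tilt [ 0.011 -0.002 -1.   ] open 0.0852 F [ 0.4 -0.3  3.4] q [ 0.23  0.45 -0.16  1.81  0.09  0.88 -1.3 ]
dp [-0.398  1.044  0.028]
spin -0.0008
```

View pics/w6.png

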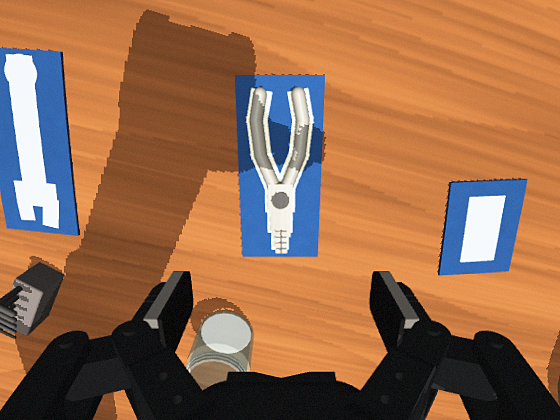

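The pliers sit inside their white shape (pivot at (281,200)). Next is the hexset.

```bash
python3 rel.py 0.45 0.10 0.15 284.4;  python3 -m jog '{"dp":[[-0.25,0.1,-0.05],[-0.5,0.2,-0.15],[-0.8,0.4,-0.2],[-0.98,0.5,-0.2],[-0.98,0.57,-0.2]],"spin":[0,0,0,0,0],"claw":[1,1,1,1,1]}'; python3 rel.py 0.44 0.10 0.15 284.4
```

```text
t 8.35 pos [ 0.5924 -0.1223  0.1231] yaw -75.74 tilt [ 0.011 -0.002 -1.   ] open 0.0852 F [ 0.4 -0.3  3.4] q [ 0.23  0.45 -0.16  1.81  0.09  0.88 -1.3 ]
dp [-1.669  0.553 -0.192]
spin -0.0008
time: 8.85
tool_pos: [0.467, 0.0035, 0.1453]
eef_rot: [[0.253, -0.967, 0.001], [-0.967, -0.253, 0.001], [-0.001, -0.001, -1.0]]
force: [-0.4, 0.6, 0.4]
opening: 0.0853
t 8.85 pos [0.467  0.0035 0.1453] yaw -75.35 tilt [ 0.001  0.001 -1.   ] open 0.0853 F [-0.4  0.6  0.4] q [ 0.07  0.22 -0.24  2.09  0.07  0.84 -1.52]
dp [-0.668  0.011 -0.031]
spin 0.0014
```

```bash
python3 -m jog '{"dp":[[-0.25,0,0],[-0.5,0,0],[-0.67,0.01,0],[-0.67,0.01,0],[-0.67,0.01,0]],"spin":[0,0,0,0,0],"claw":[1,1,1,1,1]}'; python3 shot.py wrist w7; python3 rel.py 0.44 0.10 0.15 284.4
```

```text
time: 9.35
tool_pos: [0.4432, 0.0963, 0.1446]
eef_rot: [[0.247, -0.969, 0.001], [-0.969, -0.247, -0.0], [0.001, -0.001, -1.0]]
force: [1.4, 0.4, 0.6]
opening: 0.0854
t 9.4 pos [0.4434 0.0956 0.1445] yaw -75.78 tilt [ 0.001 -0.    -1.   ] open 0.0853 F [-0.6 -0.8 -0.2] q [-0.08  0.21 -0.3   2.11  0.08  0.83 -1.75]
dp [-0.034  0.014 -0.037]
spin -0.001
```

View pics/w7.png

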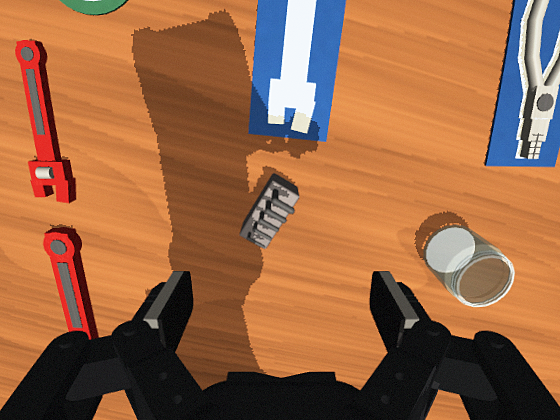

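```bash
python3 - <<'E'
from h import *
p,d,c=load('w7')
cv2.imwrite('pics/w7z.png',cv2.resize(p[160:260,220:320],None,fx=6,fy=6,interpolation=cv2.INTER_CUBIC))
print((d[170:255:8,240:304:4]*1000).astype(int))
V=c['view'];R=V[:3,:3];o=-R.T@V[:3,3]
vv,uu=np.mgrid[160:260,220:320]
k=cv2.undistortPoints(np.stack([uu,vv],-1).reshape(-1,1,2).astype(float),c['mtx'],c['dist_coeffs']).reshape(-1,2)
W=o+(np.c_[k,np.ones(len(k))]*d[160:260,220:320].reshape(-1,1))@R
t=W[(W[:,2]>.027)&(W[:,2]<.045)]
r=cv2.minAreaRect((t[:,:2]*1000).astype(np.float32));print(len(t),r,t.mean(0),np.median(t[:,2]))
E
```

```text
[[317 317 317 317 317 317 318 317 317 318 317 317 318 317 318 317]
 [320 320 321 320 319 320 320 321 295 302 311 320 320 321 321 320]
 [323 322 324 322 323 324 322 287 285 287 287 292 301 311 323 325]
 [326 326 326 325 325 315 288 288 274 273 287 289 289 289 290 325]
 [329 327 327 328 309 291 292 284 258 260 260 291 292 291 329 330]
 [330 331 330 305 293 294 269 266 293 294 294 261 261 263 332 331]
 [334 334 299 297 296 276 295 297 295 269 267 268 333 335 335 335]
 [337 299 299 299 289 298 298 274 276 300 336 337 338 338 337 337]
 [301 302 296 302 301 282 283 302 302 340 341 341 340 340   0 341]
 [344 343 343 290 289 305 303 305 343 343 343 344 342 343 342 343]
 [346 346 347 347 345 347 347 347 346 347 347 347 346 346 347 347]]
1462 ((421.77587890625, 102.22594451904297), (30.185535430908203, 63.73808288574219), 72.94921112060547) [0.42526452 0.10331084 0.03467598] 0.03466862691036521
```

View pics/w7z.png

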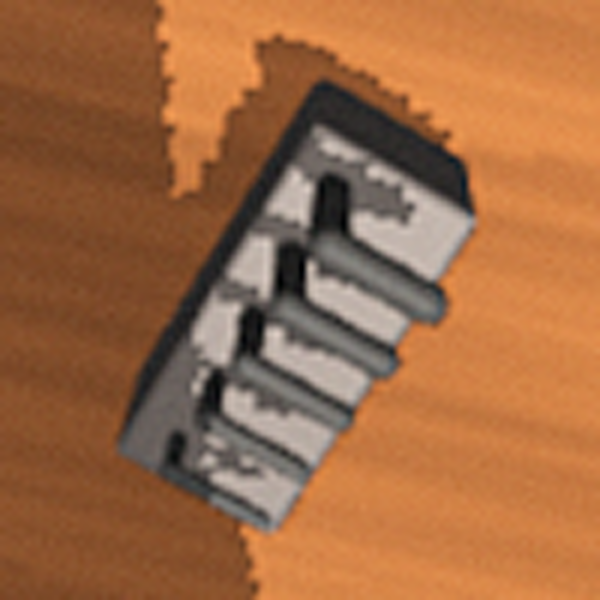

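The holder top is a clean 30×64 rectangle, centred at (421.8,102.2), with its grip axis at 73°.

```bash
python3 rel.py 0.4218 0.1022 0.06 253;  python3 -m jog '{"dp":[[-0.05,0.05,0.1],[-0.078,0.113,0.2],[-0.078,0.113,0.4],[-0.078,0.113,0.55],[-0.078,0.113,0.55],[-0.078,0.113,0.55]],"spin":[0.045,0.09,0.135,0.173,0.173,0.173],"claw":[1,1,1,1,1,1]}'; python3 rel.py 0.4218 0.1022 -0.022 253
```

```text
t 9.4 pos [0.4434 0.0956 0.1445] yaw -75.78 tilt [ 0.001 -0.    -1.   ] open 0.0853 F [-0.6 -0.8 -0.2] q [-0.08  0.21 -0.3   2.11  0.08  0.83 -1.75]
dp [-0.078  0.129  0.563]
spin 0.1734
time: 10.0
tool_pos: [0.4239, 0.1028, 0.0618]
eef_rot: [[-0.289, -0.957, -0.001], [-0.957, 0.289, -0.001], [0.001, 0.0, -1.0]]
force: [0.7, 0.5, 0.8]
opening: 0.0853
t 10.0 pos [0.4239 0.1028 0.0618] yaw -106.78 tilt [-0.001 -0.001 -1.   ] open 0.0853 F [0.7 0.5 0.8] q [-0.2   0.31 -0.21  2.22  0.11  0.62 -2.35]
dp [0.008 0.012 0.559]
spin 0.0012
```

```bash
python3 -m jog '{"dp":[[0.008,0.012,0.15],[0.008,0.012,0.3],[0.008,0.012,0.45],[0.008,0.012,0.555],[0.008,0.012,0.555],[0.008,0.012,0.555]],"spin":[0.001,0.001,0.001,0.001,0.001,0.001],"claw":[1,1,1,1,1,1]}'; python3 rel.py 0.4218 0.1022 -0.022 253; python3 shot.py wrist w8
```

```text
time: 10.6
tool_pos: [0.4226, 0.1031, -0.0207]
eef_rot: [[-0.292, -0.956, 0.001], [-0.956, 0.292, 0.0], [-0.001, -0.001, -1.0]]
force: [-0.2, 0.5, -0.0]
opening: 0.0856
t 10.6 pos [ 0.4226  0.1031 -0.0207] yaw -107.01 tilt [ 0.001  0.    -1.   ] open 0.0856 F [-0.2  0.5 -0. ] q [-0.25  0.48 -0.16  2.26  0.18  0.41 -2.43]
dp [0.007 0.003 0.009]
spin -0.0
```

View pics/w8.png

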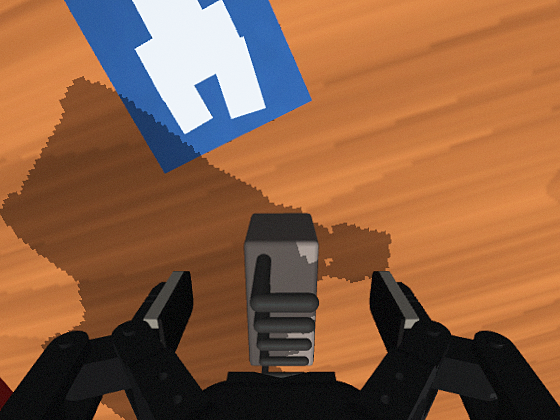

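```bash
python3 -m jog '{"dp":[[0.006,0.003,0.005],[0.006,0.003,0.005],[0.006,0.003,0.005],[0.006,0.003,0.005],[0.006,0.003,0.005],[0.006,0.003,0.005]],"spin":[0,0,0,0,0,0],"claw":[0,0,0,0,0,0]}'; python3 rel.py 0.4218 0.1022 -0.022 253
```

```text
time: 11.25
tool_pos: [0.4211, 0.1026, -0.022]
eef_rot: [[-0.293, -0.956, 0.001], [-0.956, 0.293, 0.0], [-0.0, -0.001, -1.0]]
force: [-1.7, 0.2, 7.5]
opening: 0.0292
t 11.25 pos [ 0.4211  0.1026 -0.022 ] yaw -107.04 tilt [ 0.001  0.    -1.   ] open 0.0292 F [-1.7  0.2  7.5] q [-0.25  0.48 -0.16  2.27  0.19  0.41 -2.43]
dp [ 0.001 -0.005  0.   ]
spin -0.0002
```

```bash
python3 -m jog '{"dp":[[0,0,-0.2],[0,0,-0.5],[0,0,-0.8],[0,0,-0.95],[0,0,-0.95]],"spin":[0,0,0,0,0],"claw":[0,0,0,0,0]}';  python3 rel.py 0.58 -0.33 0.117 -72.9
```

```text
time: 11.75
tool_pos: [0.423, 0.1031, 0.1231]
eef_rot: [[-0.293, -0.956, 0.006], [-0.956, 0.293, 0.002], [-0.004, -0.006, -1.0]]
force: [0.0, 0.2, -1.9]
opening: 0.029
t 11.75 pos [0.423  0.1031 0.1231] yaw -107.06 tilt [ 0.006  0.002 -1.   ] open 0.029 F [ 0.   0.2 -1.9] q [-0.17  0.2  -0.24  2.18  0.07  0.76 -2.32]
dp [ 2.453 -1.847  0.042]
spin -0.1898
```

```bash
python3 -m jog '{"dp":[[0.25,-0.2,0],[0.5,-0.4,0],[0.75,-0.56,0],[1,-0.75,0],[1,-0.75,0]],"spin":[-0.045,-0.09,-0.135,-0.18,-0.19],"claw":[0,0,0,0,0]}';  python3 rel.py 0.58 -0.33 0.117 -72.9
```

```text
time: 12.25
tool_pos: [0.4841, -0.0788, 0.1184]
eef_rot: [[0.294, -0.956, -0.002], [-0.956, -0.294, -0.001], [0.001, 0.002, -1.0]]
force: [-0.3, -0.5, -2.0]
opening: 0.0292
t 12.25 pos [ 0.4841 -0.0788  0.1184] yaw -72.88 tilt [-0.002 -0.001 -1.   ] open 0.0292 F [-0.3 -0.5 -2. ] q [ 0.21  0.3  -0.21  2.06  0.09  0.8  -1.32]
dp [ 1.789 -0.118  0.011]
spin 0.0001
```

```bash
python3 -m jog '{"dp":[[0.3,0,0],[0.6,0,0],[0.9,-0.05,0],[0.9,-0.05,0]],"spin":[0,0,0,0],"claw":[0,0,0,0]}';  python3 -m jog '{"dp":[[0.3,0,0],[0.6,0,0],[0.89,-0.05,0],[0.89,-0.05,0]],"spin":[0,0,0,0],"claw":[0,0,0,0]}'; python3 shot.py wrist w9;  python3 rel.py 0.6045 -0.3254 0.02 -72.9
```

```text
time: 12.65
tool_pos: [0.5317, -0.2079, 0.1183]
eef_rot: [[0.287, -0.958, -0.0], [-0.958, -0.287, -0.003], [0.003, 0.001, -1.0]]
force: [0.9, 0.6, -1.6]
opening: 0.029
time: 13.05
tool_pos: [0.5774, -0.3327, 0.1178]
eef_rot: [[0.288, -0.958, -0.001], [-0.958, -0.288, -0.003], [0.003, 0.002, -1.0]]
force: [-0.1, 1.4, -1.4]
opening: 0.0291
t 13.1 pos [ 0.5769 -0.3288  0.1176] yaw -73.09 tilt [-0.003 -0.    -1.   ] open 0.0289 F [-0.4  1.7 -2.1] q [ 0.5   0.55 -0.11  1.65  0.07  0.95 -0.91]
dp [ 0.032 -0.185  0.65 ]
spin -0.001
```

View pics/w9.png

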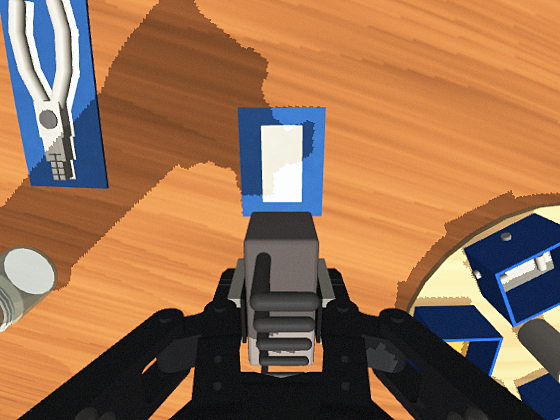

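```bash
python3 - <<'E'
from h import *
p,d,c=load('w9')
P=plane(c,[(238.5,107.5),(325.5,107),(322.5,216),(243,215.5)],.003)*1000; print(P.round(1),cv2.minAreaRect(P[:,:2].astype(np.float32)),P.mean(0))
E
python3 -m jog '{"dp":[[0.03,-0.18,0.05],[0.032,-0.185,0.3],[0.032,-0.185,0.55],[0.032,-0.185,0.65],[0.032,-0.185,0.65]],"spin":[0,0,0,0,0],"claw":[0,0,0,0,0]}';python3 rel.py 0.6045 -0.3254 -0.018 -72.9
```

```text
[[ 641.9 -276.8    3. ]
 [ 663.7 -348.     3. ]
 [ 568.7 -378.1    3. ]
 [ 547.5 -305.2    3. ]] ((605.4826049804688, -327.385009765625), (99.61357116699219, 75.92279815673828), 16.772193908691406) [ 605.47940681 -327.02585656    3.        ]
time: 13.6
tool_pos: [0.6032, -0.32, 0.0191]
eef_rot: [[0.296, -0.955, -0.006], [-0.955, -0.296, 0.003], [-0.005, 0.005, -1.0]]
force: [-0.4, -0.2, -1.1]
opening: 0.0286
t 13.6 pos [ 0.6032 -0.32    0.0191] yaw -72.77 tilt [-0.006  0.003 -1.   ] open 0.0286 F [-0.4 -0.2 -1.1] q [ 0.47  0.69 -0.11  1.65  0.09  0.81 -0.95]
dp [0.038 0.001 0.247]
spin 0.0007
```

```bash
python3 -m jog '{"dp":[[0.036,-0.003,0.1],[0.036,-0.003,0.2],[0.036,-0.003,0.24],[0.036,-0.003,0.24],[0.036,-0.003,0.24]],"spin":[0,0,0,0,0],"claw":[0,0,0,0,0]}';python3 rel.py 0.605 -0.326 -0.018 -72.9
```

```text
time: 14.1
tool_pos: [0.6081, -0.3276, -0.0131]
eef_rot: [[0.295, -0.956, 0.0], [-0.956, -0.295, -0.0], [0.0, -0.0, -1.0]]
force: [0.6, -0.2, -2.1]
opening: 0.0295
t 14.1 pos [ 0.6081 -0.3276 -0.0131] yaw -72.85 tilt [ 0. -0. -1.] open 0.0295 F [ 0.6 -0.2 -2.1] q [ 0.47  0.74 -0.1   1.65  0.1   0.76 -0.95]
dp [-0.016  0.017  0.033]
spin 0.0003
```

```bash
python3 -m jog '{"dp":[[-0.016,0.017,0.015],[-0.016,0.017,0.03],[-0.016,0.017,0.033],[-0.016,0.017,0.036],[-0.016,0.017,0.04]],"spin":[0,0,0,0,0],"claw":[0,0,0,0,0]}';python3 rel.py 0.605 -0.326 -0.018 -72.9
```

```text
time: 14.6
tool_pos: [0.6048, -0.326, -0.0188]
eef_rot: [[0.295, -0.956, 0.0], [-0.956, -0.295, -0.0], [0.0, -0.0, -1.0]]
force: [-3.2, 2.4, 8.3]
opening: 0.0293
t 14.6 pos [ 0.6048 -0.326  -0.0188] yaw -72.85 tilt [ 0. -0. -1.] open 0.0293 F [-3.2  2.4  8.3] q [ 0.47  0.75 -0.1   1.66  0.1   0.74 -0.95]
dp [ 0.    -0.001 -0.006]
spin 0.0003
```

It's touching the mat. Release and rise.

```bash
python3 -m jog '{"dp":[[0,0,0],[0,0,0],[0,0,0],[0,0,0],[0,0,-0.15],[0,0,-0.45],[0,0,-0.75],[0,0,-1]],"spin":[0,0,0,0,0,0,0,0],"claw":[0.9,0.9,0.9,0.9,1,1,1,1]}'; python3 shot.py wrist w10; python3 rel.py 0.424 -0.103 0.15 -75
```

```text
time: 15.4
tool_pos: [0.6052, -0.3262, 0.1331]
eef_rot: [[0.295, -0.956, 0.002], [-0.956, -0.295, -0.001], [0.001, -0.001, -1.0]]
force: [0.5, -0.6, -0.5]
opening: 0.0853
t 15.45 pos [ 0.6087 -0.3278  0.1402] yaw -72.87 tilt [ 0.01  -0.005 -1.   ] open 0.0854 F [ 2.5 -1.2  4.5] q [ 0.48  0.56 -0.11  1.58  0.07  1.   -0.92]
dp [-1.795  0.734 -0.085]
spin 0.0119
```

View pics/w10.png

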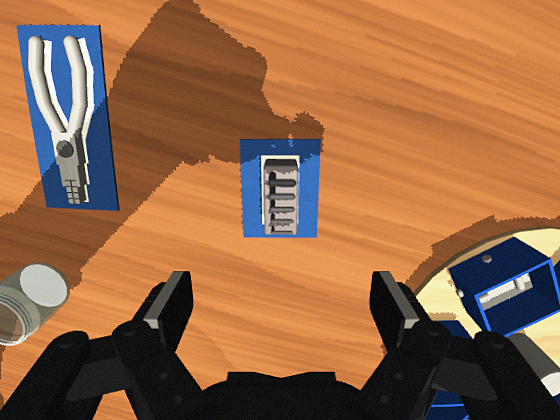

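The holder stands within its rectangle (box at (281,197)). Now the jar.

```bash
python3 -m jog '{"dp":[[-0.25,0.1,0],[-0.5,0.2,0],[-0.75,0.28,0],[-0.9,0.36,0],[-0.9,0.36,0]],"spin":[0,0,0,0,0],"claw":[1,1,1,1,1]}';  python3 -m jog '{"dp":[[-0.25,0.05,0],[-0.5,0.15,0],[-0.75,0.2,0],[-0.9,0.25,0],[-0.9,0.25,0],[-0.9,0.25,0]],"spin":[0,0,0,0,0,0],"claw":[1,1,1,1,1,1]}'; python3 shot.py wrist w11;  python3 rel.py 0.424 -0.103 0.07 -75
```

```text
time: 15.95
tool_pos: [0.511, -0.2099, 0.1304]
eef_rot: [[0.298, -0.955, -0.002], [-0.955, -0.298, 0.001], [-0.002, 0.002, -1.0]]
force: [0.3, -0.5, -0.2]
opening: 0.0855
time: 16.55
tool_pos: [0.4386, -0.0955, 0.1309]
eef_rot: [[0.295, -0.955, 0.001], [-0.955, -0.295, -0.0], [0.001, -0.001, -1.0]]
force: [0.3, -0.1, 0.1]
opening: 0.0855
t 16.6 pos [ 0.4388 -0.096   0.1308] yaw -72.9 tilt [ 0.001 -0.    -1.   ] open 0.0854 F [ 0.3 -0.7  0.4] q [ 0.27  0.21 -0.21  2.14  0.06  0.79 -1.26]
dp [0.015 0.109 0.405]
spin 0.0116
```

View pics/w11.png

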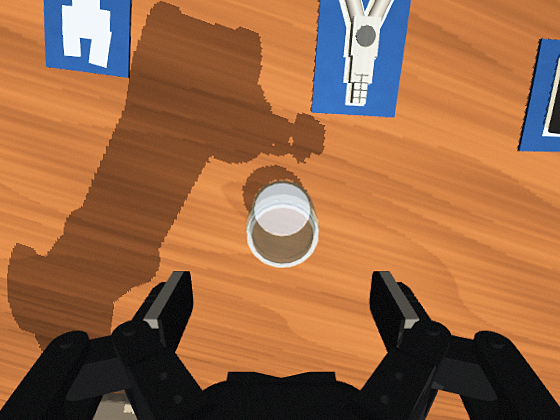

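```bash
python3 - <<'E'
from h import *
p,d,c=load('w11')
cv2.imwrite('pics/w11z.png',cv2.resize(p[160:290,225:345],None,fx=5,fy=4.5,interpolation=cv2.INTER_CUBIC))
print('foot',plane(c,(282,208),.003)*1000,plane(c,[(253,208),(311,208)],.003)*1000)
print('rim',plane(c,(283,231),.07)*1000,plane(c,[(247,231),(319,231),(283,267)],.07)*1000)
E
```

```text
foot [[ 422.71544749 -102.6574783     3.        ]] [[ 414.29144437  -75.2148125     3.        ]
 [ 431.14246064 -130.1065338     3.        ]]
rim [[ 426.40950291 -102.05558974   70.        ]] [[ 418.10085798  -75.02398081   70.        ]
 [ 434.69663711 -129.10654918   70.        ]
 [ 395.85493464 -111.51922347   70.        ]]
```

View pics/w11z.png

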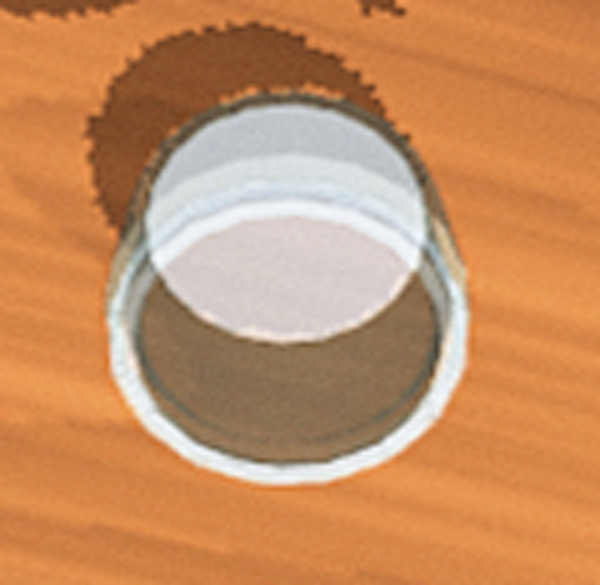

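```bash
python3 rel.py 0.4228 -0.1024 0.06 -73; python3 -m jog '{"dp":[[0.01,0.11,0.1],[0.01,0.113,0.3],[0.01,0.113,0.45],[0.01,0.113,0.45],[0.01,0.113,0.45]],"spin":[0,0,0,0,0],"claw":[1,1,1,1,1]}';  python3 rel.py 0.4228 -0.1024 -0.02 -73
```

```text
t 16.6 pos [ 0.4388 -0.096   0.1308] yaw -72.9 tilt [ 0.001 -0.    -1.   ] open 0.0854 F [ 0.3 -0.7  0.4] q [ 0.27  0.21 -0.21  2.14  0.06  0.79 -1.26]
dp [0.009 0.115 0.472]
spin 0.0005
time: 17.1
tool_pos: [0.4225, -0.1022, 0.0632]
eef_rot: [[0.294, -0.956, -0.0], [-0.956, -0.294, 0.0], [-0.0, 0.0, -1.0]]
force: [1.1, 0.1, 0.6]
opening: 0.0856
t 17.1 pos [ 0.4225 -0.1022  0.0632] yaw -72.92 tilt [-0.  0. -1.] open 0.0856 F [1.1 0.1 0.6] q [ 0.27  0.31 -0.2   2.22  0.1   0.62 -1.28]
dp [ 0.002 -0.002  0.555]
spin 0.0004
```

```bash
python3 -m jog '{"dp":[[0.002,0,0.15],[0.002,0,0.3],[0.002,0,0.45],[0.002,0,0.555],[0.002,0,0.555],[0.002,0,0.555]],"spin":[0,0,0,0,0,0],"claw":[1,1,1,1,1,1]}';  python3 rel.py 0.4228 -0.1024 -0.02 -73; python3 shot.py wrist w12
```

```text
time: 17.7
tool_pos: [0.4232, -0.1021, -0.0192]
eef_rot: [[0.295, -0.956, 0.001], [-0.956, -0.295, -0.0], [0.001, -0.001, -1.0]]
force: [0.1, -0.6, 0.2]
opening: 0.0854
t 17.7 pos [ 0.4232 -0.1021 -0.0192] yaw -72.87 tilt [ 0.001 -0.    -1.   ] open 0.0854 F [ 0.1 -0.6  0.2] q [ 0.22  0.48 -0.15  2.26  0.17  0.41 -1.35]
dp [0.001 0.003 0.005]
spin 0.0007
```

View pics/w12.png

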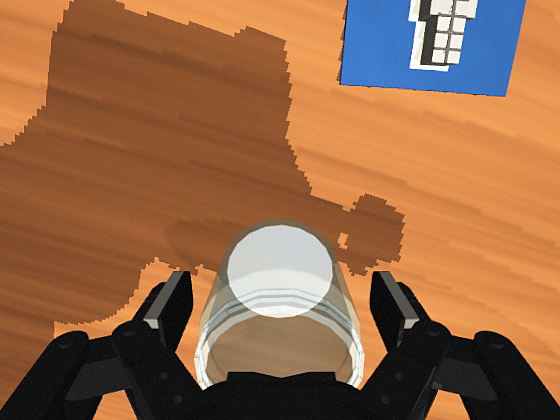

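The jar is centred between the pads. Close.

```bash
python3 -m jog '{"dp":[[0,0,0],[0,0,0],[0,0,0],[0,0,0],[0,0,0],[0,0,0]],"spin":[0,0,0,0,0,0],"claw":[0,0,0,0,0,0]}';  python3 rel.py 0.4228 -0.1024 -0.02 -73; python3 -m jog '{"dp":[[0,0,-0.2],[0,0,-0.5],[0,0,-0.8],[0,0,-0.95],[0,0,-0.95]],"spin":[0,0,0,0,0],"claw":[0,0,0,0,0]}';  python3 rel.py 0.54 0.26 0.12 -73
```

```text
time: 18.35
tool_pos: [0.4229, -0.1018, -0.0184]
eef_rot: [[0.295, -0.955, 0.002], [-0.955, -0.295, -0.001], [0.001, -0.002, -1.0]]
force: [-4.3, 0.6, 20.9]
opening: 0.0593
t 18.35 pos [ 0.4229 -0.1018 -0.0184] yaw -72.84 tilt [ 0.002 -0.001 -1.   ] open 0.0593 F [-4.3  0.6 20.9] q [ 0.22  0.47 -0.15  2.26  0.17  0.41 -1.35]
dp [0.004 0.002 0.011]
spin 0.0009
time: 18.85
tool_pos: [0.4245, -0.1022, 0.1259]
eef_rot: [[0.294, -0.956, 0.008], [-0.956, -0.294, -0.002], [0.004, -0.007, -1.0]]
force: [0.0, 0.4, -1.5]
opening: 0.0592
t 18.85 pos [ 0.4245 -0.1022  0.1259] yaw -72.87 tilt [ 0.008 -0.002 -1.   ] open 0.0592 F [ 0.   0.4 -1.5] q [ 0.3   0.2  -0.23  2.17  0.06  0.77 -1.24]
dp [-2.081 -1.447  0.042]
spin 0.0007
```

```bash
for i in 1; do :; done; python3 -m jog '{"dp":[[-0.2,-0.15,0],[-0.45,-0.33,0],[-0.7,-0.5,0],[-0.95,-0.7,0],[-0.95,-0.7,0]],"spin":[0,0,0,0,0],"claw":[0,0,0,0,0]}'; python3 -m jog '{"dp":[[-0.25,-0.15,0],[-0.5,-0.35,0],[-0.75,-0.5,0],[-0.9,-0.65,0],[-0.95,-0.7,0],[-0.95,-0.7,0]],"spin":[0,0,0,0,0,0],"claw":[0,0,0,0,0,0]}'; python3 shot.py wrist w13; python3 rel.py 0.604 0.309 0.12 -73
```

```text
time: 19.35
tool_pos: [0.4816, 0.0729, 0.1219]
eef_rot: [[0.304, -0.953, 0.001], [-0.953, -0.304, 0.004], [-0.003, -0.003, -1.0]]
force: [-0.1, -0.4, -1.5]
opening: 0.0593
time: 19.95
tool_pos: [0.5381, 0.2334, 0.121]
eef_rot: [[0.297, -0.955, -0.002], [-0.955, -0.297, -0.0], [-0.0, 0.002, -1.0]]
force: [-0.3, -0.1, -1.5]
opening: 0.0593
t 20.0 pos [0.5378 0.2314 0.121 ] yaw -72.84 tilt [-0.002 -0.002 -1.   ] open 0.0588 F [-0.3 -0.4 -1.3] q [-0.25  0.45 -0.34  1.83  0.18  0.89 -1.95]
dp [-0.364 -0.574  0.005]
spin 0.0009
```

View pics/w13.png

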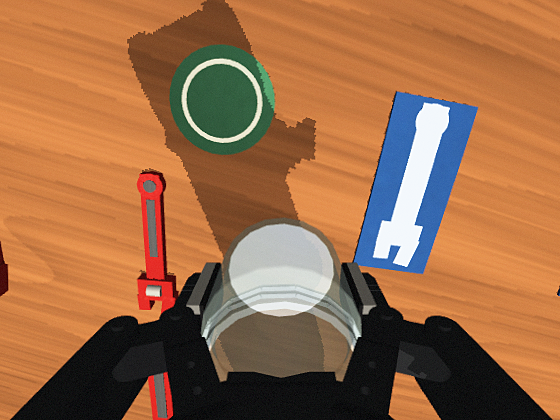

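```bash
python3 - <<'E'
from h import *
p,d,c=load('w13')
b=max(blobs(mask(p,'green')),key=cv2.contourArea);P=plane(c,b.reshape(-1,2),.003)[:,:2]*1000
print('green',cv2.minEnclosingCircle(P.astype(np.float32)),cv2.fitEllipse(P.astype(np.float32)))
m=mask(p,'blue');r=np.zeros_like(m);r[85:280,345:490]=1
b=max(blobs(m&r),key=cv2.contourArea);P=plane(c,b.reshape(-1,2),.003)[:,:2]*1000
rr=cv2.minAreaRect(P.astype(np.float32));print('wmat',rr,cv2.boxPoints(rr))
E
```

```text
green ((602.4002685546875, 305.7811584472656), 45.58790588378906) ((602.4479370117188, 305.9530029296875), (89.84315490722656, 90.06826782226562), 95.36312103271484)
wmat ((577.4283447265625, 115.51588439941406), (168.85293579101562, 76.0331802368164), 8.40168285369873) [[488.35324 140.78876]
 [499.46262  65.57156]
 [666.5034   90.24301]
 [655.39404 165.4602 ]]
```

```bash
python3 rel.py 0.6024 0.3057 0.04 -73; python3 -m jog '{"dp":[[-0.1,-0.2,0],[-0.25,-0.4,0],[-0.342,-0.569,0.1],[-0.342,-0.569,0.35],[-0.342,-0.569,0.53],[-0.342,-0.569,0.53]],"spin":[0,0,0,0,0,0],"claw":[0,0,0,0,0,0]}';  python3 rel.py 0.6024 0.3057 -0.015 -73
```

```text
t 20.0 pos [0.5378 0.2314 0.121 ] yaw -72.84 tilt [-0.002 -0.002 -1.   ] open 0.0588 F [-0.3 -0.4 -1.3] q [-0.25  0.45 -0.34  1.83  0.18  0.89 -1.95]
dp [-0.347 -0.559  0.538]
spin 0.0009
time: 20.6
tool_pos: [0.6017, 0.3018, 0.0379]
eef_rot: [[0.293, -0.956, -0.008], [-0.956, -0.293, -0.006], [0.004, 0.01, -1.0]]
force: [0.9, 0.1, -2.1]
opening: 0.0592
t 20.6 pos [0.6017 0.3018 0.0379] yaw -72.96 tilt [-0.008 -0.006 -1.   ] open 0.0592 F [ 0.9  0.1 -2.1] q [-0.35  0.68 -0.3   1.66  0.25  0.86 -2.02]
dp [-0.025 -0.015  0.352]
spin 0.0002
```

```bash
python3 -m jog '{"dp":[[-0.01,-0.005,0.12],[-0.01,-0.005,0.24],[-0.01,-0.005,0.33],[-0.01,-0.005,0.33],[-0.01,-0.005,0.33]],"spin":[0,0,0,0,0],"claw":[0,0,0,0,0]}';  python3 rel.py 0.6024 0.3057 -0.0155 -73
```

```text
time: 21.1
tool_pos: [0.6052, 0.3084, -0.0068]
eef_rot: [[0.295, -0.956, -0.0], [-0.956, -0.295, -0.0], [0.0, 0.0, -1.0]]
force: [0.1, 0.1, -1.0]
opening: 0.0591
t 21.1 pos [ 0.6052  0.3084 -0.0068] yaw -72.84 tilt [-0. -0. -1.] open 0.0591 F [ 0.1  0.1 -1. ] q [-0.37  0.74 -0.28  1.66  0.27  0.78 -2.05]
dp [0.011 0.023 0.058]
spin 0.0009
```

```bash
python3 -m jog '{"dp":[[0.011,0.023,0.02],[0.011,0.023,0.04],[0.011,0.023,0.05],[0.011,0.023,0.055],[0.011,0.023,0.055]],"spin":[0,0,0,0,0],"claw":[0,0,0,0,0]}';  python3 rel.py 0.6024 0.3057 -0.0155 -73;python3 shot.py wrist w14
```

```text
time: 21.6
tool_pos: [0.6026, 0.3058, -0.0149]
eef_rot: [[0.295, -0.956, 0.0], [-0.956, -0.295, 0.0], [-0.0, -0.0, -1.0]]
force: [0.2, -0.6, -1.9]
opening: 0.0592
t 21.6 pos [ 0.6026  0.3058 -0.0149] yaw -72.85 tilt [ 0.  0. -1.] open 0.0592 F [ 0.2 -0.6 -1.9] q [-0.37  0.74 -0.28  1.68  0.27  0.76 -2.05]
dp [0.001 0.001 0.004]
spin 0.0008
```

View pics/w14.png

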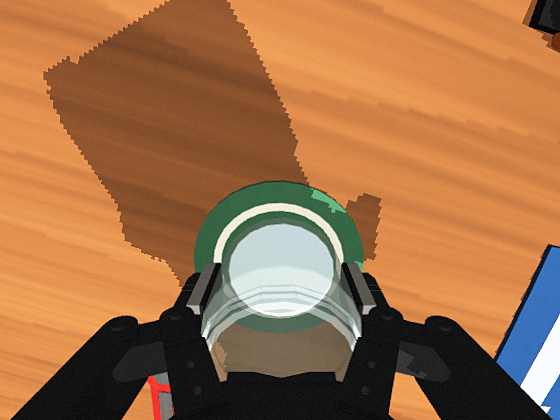

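```bash
python3 -m jog '{"dp":[[0,0,0.01],[0,0,0.01],[0,0,0.01]],"spin":[0,0,0],"claw":[0,0,0]}';  python3 rel.py 0.6024 0.3057 -0.0155 -73
```

```text
time: 21.95
tool_pos: [0.6026, 0.3059, -0.0152]
eef_rot: [[0.295, -0.956, 0.0], [-0.956, -0.295, -0.0], [0.0, -0.0, -1.0]]
force: [-4.3, -2.2, 7.6]
opening: 0.0595
t 21.95 pos [ 0.6026  0.3059 -0.0152] yaw -72.85 tilt [ 0. -0. -1.] open 0.0595 F [-4.3 -2.2  7.6] q [-0.37  0.74 -0.28  1.68  0.27  0.76 -2.05]
dp [0.001 0.001 0.002]
spin 0.0008
```

Contact with the pad. Open slowly, then rise straight up.

```bash
python3 -m jog '{"dp":[[0,0,0],[0,0,0],[0,0,0],[0,0,0],[0,0,-0.15],[0,0,-0.45],[0,0,-0.75],[0,0,-1]],"spin":[0,0,0,0,0,0,0,0],"claw":[0.8,1,1,1,1,1,1,1]}';python3 -m jog '{"dp":[[0,0,-0.1],[0,0,-0.1]],"spin":[0,0],"claw":[1,1]}'; python3 shot.py wrist w15; python3 rel.py 0.45 0.3 0.15 -73
```

```text
time: 22.75
tool_pos: [0.6028, 0.3061, 0.136]
eef_rot: [[0.295, -0.956, 0.001], [-0.956, -0.295, 0.001], [-0.0, -0.001, -1.0]]
force: [0.4, -0.5, -0.2]
opening: 0.0854
time: 22.95
tool_pos: [0.6039, 0.3067, 0.1513]
eef_rot: [[0.295, -0.956, 0.004], [-0.956, -0.295, 0.002], [-0.001, -0.005, -1.0]]
force: [0.1, 0.7, -0.4]
opening: 0.0855
t 23.0 pos [0.6027 0.3059 0.1488] yaw -72.85 tilt [ 0.001  0.    -1.   ] open 0.0857 F [ 0.5  0.5 -0.2] q [-0.33  0.55 -0.33  1.59  0.2   1.03 -1.99]
dp [-0.263  0.984 -0.009]
spin 0.0008
```

View pics/w15.png

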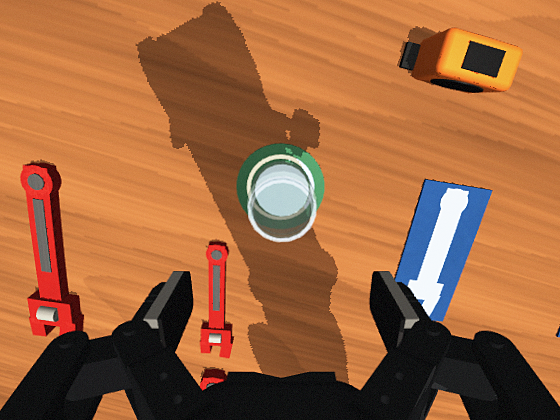

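The jar foot (282,190) sits in the ring. Now the smallest wrench, here at (215,300); the larger ones are at (45,250) and (215,378).

```bash
python3 rel.py 0.44 0.335 0.15 -81; python3 -m jog '{"dp":[[-0.1,0.25,0],[-0.2,0.5,0],[-0.3,0.75,0],[-0.5,0.97,0],[-0.5,0.97,0],[-0.5,0.97,0]],"spin":[0.02,0.045,0.045,0.045,0.045,0.045],"claw":[1,1,1,1,1,1]}'; python3 shot.py wrist w16; python3 rel.py 0.44 0.335 0.15 -81
```

```text
t 23.0 pos [0.6027 0.3059 0.1488] yaw -72.85 tilt [ 0.001  0.    -1.   ] open 0.0857 F [ 0.5  0.5 -0.2] q [-0.33  0.55 -0.33  1.59  0.2   1.03 -1.99]
dp [-0.505  0.979 -0.009]
spin 0.0453
time: 23.6
tool_pos: [0.4396, 0.3343, 0.1468]
eef_rot: [[0.16, -0.987, -0.002], [-0.987, -0.16, -0.002], [0.002, 0.003, -1.0]]
force: [0.2, -0.1, 0.3]
opening: 0.0853
t 23.65 pos [0.441  0.3337 0.147 ] yaw -80.93 tilt [-0.002 -0.002 -1.   ] open 0.0854 F [ 1.3 -0.2  0. ] q [-0.47  0.37 -0.36  1.89  0.16  0.92 -2.32]
dp [-0.01   0.005 -0.02 ]
spin 0.0004
```

View pics/w16.png

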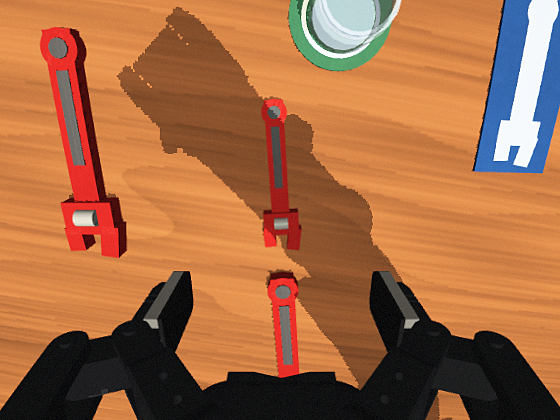

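```bash
python3 - <<'E'
from h import *
p,d,c=load('w16')
H=hsv(p);h,s,v=[H[...,i].astype(int) for i in range(3)]
m=((h<4)|(h>172))&(s>170)&(v>40)
r=np.zeros_like(m);r[90:258,250:310]=1
m=cv2.morphologyEx((m&r).astype(np.uint8),cv2.MORPH_CLOSE,np.ones((9,9)))
b=max(blobs(m),key=cv2.contourArea);bb=b.reshape(-1,2);print(bb.min(0),bb.max(0))
for z in (.01,):
    P=plane(c,bb,z)[:,:2]*1000; rr=cv2.minAreaRect(P.astype(np.float32));print(rr)
# handle axis: midpoints of mask rows
mids=[]
for row in range(130,205,5):
    xs=np.where(m[row])[0]; mids.append(((xs[0]+xs[-1])/2,row)); 
M=plane(c,mids,.01)[:,:2]*1000
l=cv2.fitLine(M.astype(np.float32),cv2.DIST_L2,0,.01,.01).ravel();print('axis',l,np.degrees(np.arctan2(l[1],l[0])))
for row in (140,160,180,200): 
    xs=np.where(m[row])[0];A=plane(c,[(xs[0],row),(xs[-1]+1,row)],.01)*1000;print(row,xs[0],xs[-1],np.hypot(*(A[1]-A[0])[:2]))
for row in range(200,216,2): xs=np.where(m[row])[0];print(row,xs[0],xs[-1])
cv2.imwrite('pics/w16z.png',cv2.resize(p[90:260,220:340],None,fx=4.5,fy=3.5,interpolation=cv2.INTER_CUBIC))
E
```

```text
[262  99] [300 249]
((448.8575134277344, 333.1717529296875), (151.76681518554688, 38.8935661315918), 8.533548355102539)
axis [9.7597963e-01 2.1786170e-01 4.6208109e+02 3.4041125e+02] 12.583471
140 267 284 17.11566438180424
160 268 285 17.453393741645094
180 270 286 16.822731038185143
200 271 287 17.183478393659783
200 271 287
202 271 288
204 271 288
206 271 288
208 271 288
210 269 297
212 264 297
214 264 297
```

View pics/w16z.png

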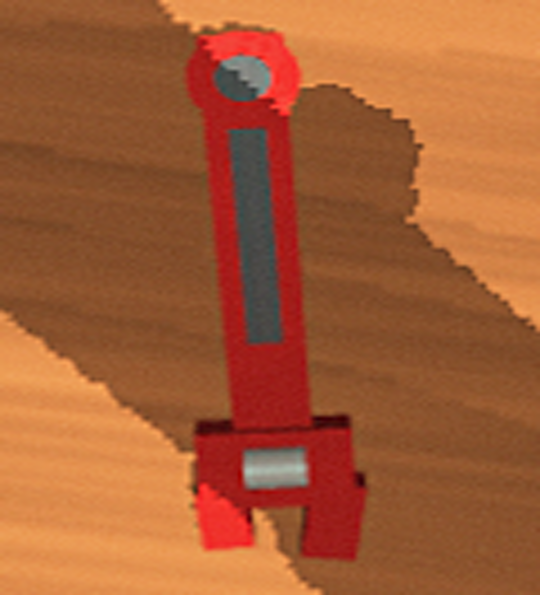

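```bash
python3 - <<'E'
from h import *
p,d,c=load('w16')
ax=np.array([np.cos(np.radians(12.6)),np.sin(np.radians(12.6))])
hs=plane(c,[(280,210)],.012)[0,:2]*1000; print('headstart',hs,'origin',hs+11*ax)
tip=plane(c,[(282.5,249)],.012)[0,:2]*1000; print('tip',tip,'origin',tip+53*ax)
e=plane(c,[(273.5,98.5)],.009)[0,:2]*1000; print('end',e,'origin',e-100*ax, 'len',np.hypot(*(e-tip)))
print(plane(c,[(280,204),(276,160)],.01)*1000)
E
python3 rel.py 0.43 0.333 0.02 -77.4
```

```text
headstart [417.78626746 330.37671023] origin [428.52135184 332.77628588]
tip [374.85775488 320.84107377] origin [426.58134327 332.40266556]
end [522.97179904 353.2099164 ] origin [425.38012285 331.39559226] len 151.60973600123128
[[423.46737501 331.28507176  10.        ]
 [467.22342639 342.19396555  10.        ]]
t 23.65 pos [0.441  0.3337 0.147 ] yaw -80.93 tilt [-0.002 -0.002 -1.   ] open 0.0854 F [ 1.3 -0.2  0. ] q [-0.47  0.37 -0.36  1.89  0.16  0.92 -2.32]
dp [-0.008  0.071  0.847]
spin -0.0196
```

```bash
python3 rel.py 0.434 0.3338 0.03 -77.4; python3 -m jog '{"dp":[[0,0.04,0.2],[-0.006,0.046,0.5],[-0.006,0.046,0.7],[-0.006,0.046,0.75],[-0.006,0.046,0.75]],"spin":[-0.02,-0.02,-0.02,-0.02,-0.02],"claw":[1,1,1,1,1]}'; python3 rel.py 0.434 0.3338 -0.026 -77.4
```

```text
t 23.65 pos [0.441  0.3337 0.147 ] yaw -80.93 tilt [-0.002 -0.002 -1.   ] open 0.0854 F [ 1.3 -0.2  0. ] q [-0.47  0.37 -0.36  1.89  0.16  0.92 -2.32]
dp [-0.009  0.044  0.78 ]
spin -0.0196
time: 24.15
tool_pos: [0.4345, 0.3331, 0.0346]
eef_rot: [[0.218, -0.976, -0.002], [-0.976, -0.218, -0.002], [0.002, 0.003, -1.0]]
force: [0.6, 0.7, -0.5]
opening: 0.0853
t 24.15 pos [0.4345 0.3331 0.0346] yaw -77.43 tilt [-0.002 -0.002 -1.   ] open 0.0853 F [ 0.6  0.7 -0.5] q [-0.51  0.52 -0.33  1.97  0.25  0.69 -2.34]
dp [-0.006  0.001  0.404]
spin -0.0002
```

```bash
python3 -m jog '{"dp":[[-0.005,0,0.15],[-0.005,0,0.3],[-0.005,0,0.395],[-0.005,0,0.395],[-0.005,0,0.395]],"spin":[0,0,0,0,0],"claw":[1,1,1,1,1]}'; python3 rel.py 0.434 0.3338 -0.026 -77.4; python3 shot.py wrist w17
```

```text
time: 24.65
tool_pos: [0.435, 0.3355, -0.0223]
eef_rot: [[0.219, -0.976, 0.001], [-0.976, -0.219, 0.001], [-0.0, -0.001, -1.0]]
force: [0.1, 0.2, 0.2]
opening: 0.0855
t 24.65 pos [ 0.435   0.3355 -0.0223] yaw -77.37 tilt [ 0.001  0.001 -1.   ] open 0.0855 F [0.1 0.2 0.2] q [-0.54  0.61 -0.29  1.99  0.3   0.58 -2.39]
dp [0.01  0.009 0.025]
spin 0.0002
```

View pics/w17.png

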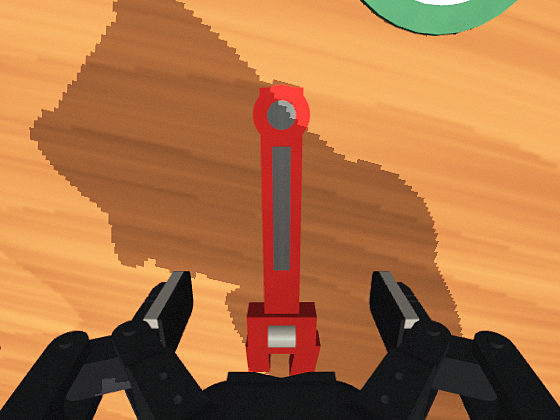

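```bash
python3 - <<'E'
from h import *
p,d,c=load('w17')
print(proj(c,[[.435,.3355,.01],[.427,.3323,.01]]))
ax=np.array([np.cos(np.radians(12.6)),np.sin(np.radians(12.6))])
hs=plane(c,[(281.5,304)],.012)[0,:2]*1000; print('headstart',hs,'origin',hs+11*ax)
e=plane(c,[(281.5,85)],.009)[0,:2]*1000; print('end',e,'origin',e-100*ax)
print(plane(c,[(281.5,295),(281.5,200)],.01)*1000)
E
```

```text
[[278.85655628 279.51916671]
 [281.65033933 294.20072865]]
headstart [422.66434286 331.41169389] origin [433.39942724 333.81126954]
end [522.78404976 353.76288686] origin [425.19237357 331.94856272]
[[426.52223787 332.2707175   10.        ]
 [475.35079965 343.17495911  10.        ]]
```

```bash
python3 - <<'E'
from h import *
p,d,c=load('w17')
ax=np.array([np.cos(np.radians(12.6)),np.sin(np.radians(12.6))])
for r in (314,316): print(plane(c,[(281.5,r)],.013)[0,:2]*1000+11*ax)
E
python3 -m jog '{"dp":[[0.01,0.009,0.02],[0.01,0.009,0.025],[0.01,0.009,0.025],[0.01,0.009,0.025],[0.01,0.009,0.025],[0.01,0.009,0.025],[0.01,0.009,0.025]],"spin":[0,0,0,0,0,0,0],"claw":[1,1,0,0,0,0,0]}'; python3 rel.py 0.434 0.3338 -0.026 -77.4
```

```text
[428.22887168 332.65771517]
[427.03388537 332.39080543]
time: 25.4
tool_pos: [0.4339, 0.334, -0.0259]
eef_rot: [[0.219, -0.976, 0.001], [-0.976, -0.219, 0.001], [-0.001, -0.002, -1.0]]
force: [-0.6, -0.3, 6.1]
opening: 0.0161
t 25.4 pos [ 0.4339  0.334  -0.0259] yaw -77.34 tilt [ 0.001  0.001 -1.   ] open 0.0161 F [-0.6 -0.3  6.1] q [-0.55  0.61 -0.29  2.    0.31  0.57 -2.39]
dp [ 0.002 -0.     0.001]
spin 0.0003
```

```bash
python3 -m jog '{"dp":[[0,0,-0.2],[0,0,-0.5],[0,0,-0.8],[0,0,-0.95],[0,0,-0.95]],"spin":[0,0,0,0,0],"claw":[0,0,0,0,0]}';  python3 rel.py 0.48 0.10 0.12 -81.6
```

```text
time: 25.9
tool_pos: [0.435, 0.335, 0.119]
eef_rot: [[0.219, -0.976, 0.005], [-0.976, -0.219, 0.004], [-0.003, -0.006, -1.0]]
force: [0.6, 1.1, -2.2]
opening: 0.0159
t 25.9 pos [0.435 0.335 0.119] yaw -77.36 tilt [ 0.005  0.004 -1.   ] open 0.0159 F [ 0.6  1.1 -2.2] q [-0.47  0.4  -0.37  1.92  0.19  0.85 -2.29]
dp [ 1.594  0.05  -0.011]
spin 0.0235
```

```bash
python3 -m jog '{"dp":[[0.25,0,0],[0.5,0,0],[0.75,0,0],[0.8,0.02,0],[0.8,0.02,0]],"spin":[0.01,0.023,0.023,0.023,0.023],"claw":[0,0,0,0,0]}';  python3 -m jog '{"dp":[[0.25,0,0],[0.5,0,0],[0.75,0,0],[0.8,0,0],[0.8,0,0],[0.8,0,0]],"spin":[0,0,0,0,0,0],"claw":[0,0,0,0,0,0]}'; python3 shot.py wrist w18; python3 rel.py 0.5624 0.1133 0.04 -81.6
```

```text
time: 26.4
tool_pos: [0.4558, 0.2131, 0.1141]
eef_rot: [[0.145, -0.989, -0.003], [-0.989, -0.145, -0.002], [0.002, 0.003, -1.0]]
force: [-0.2, 0.6, -2.3]
opening: 0.0164
time: 27.0
tool_pos: [0.4741, 0.0991, 0.1153]
eef_rot: [[0.15, -0.989, -0.0], [-0.989, -0.15, 0.001], [-0.001, 0.0, -1.0]]
force: [-0.3, 1.0, -1.6]
opening: 0.0164
t 27.05 pos [0.4741 0.0994 0.1154] yaw -81.3 tilt [-0.     0.001 -1.   ] open 0.0158 F [-0.   0.1 -1.7] q [-0.08  0.3  -0.29  2.07  0.12  0.79 -1.87]
dp [-0.002 -0.596  0.503]
spin 0.0016
```

View pics/w18.png

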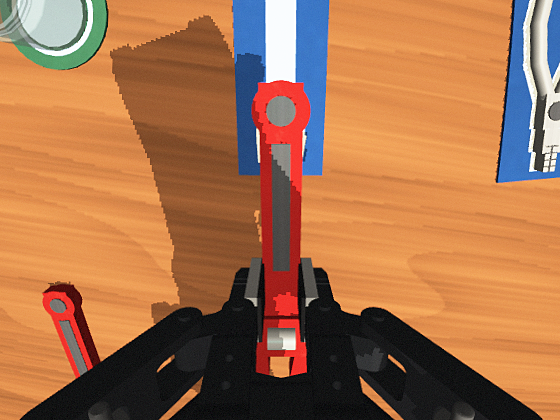

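```bash
python3 - <<'E'
from h import *
p,d,c=load('w18')
a=plane(c,[(239,175.5),(324,175)],.003)[:,:2]*1000
w=a[1]-a[0]; ax=np.array([np.cos(np.radians(8.4)),np.sin(np.radians(8.4))]); print(a,np.hypot(*w),np.degrees(np.arctan2(w[1],w[0]))+90,'origin place',a.mean(0)+63*ax,'tool',a.mean(0)+69.8*ax)
E
python3 -m jog '{"dp":[[0,-0.25,0],[0,-0.5,0.1],[-0.002,-0.59,0.3],[-0.002,-0.594,0.45],[-0.002,-0.594,0.45]],"spin":[0.002,0.002,0.002,0.002,0.002],"claw":[0,0,0,0,0]}'; python3 shot.py wrist w19;python3 rel.py 0.5624 0.1133 -0.018 -81.6
```

```text
[[487.52261874 138.62371969]
 [499.48146375  62.510134  ]] 77.04733546221901 8.9292227300364 origin place [555.82619822 109.77015764] tool [562.55325009 110.76352224]
time: 27.55
tool_pos: [0.5597, 0.1121, 0.0448]
eef_rot: [[0.145, -0.989, -0.006], [-0.989, -0.145, -0.0], [-0.0, 0.006, -1.0]]
force: [-1.1, 1.5, -1.6]
opening: 0.016
t 27.6 pos [0.5607 0.1121 0.0466] yaw -81.69 tilt [-0.004 -0.    -1.   ] open 0.0158 F [-0.8  0.2 -2.3] q [-0.11  0.52 -0.25  1.92  0.18  0.73 -1.89]
dp [-0.006 -0.014  0.431]
spin -0.0005
```

View pics/w19.png

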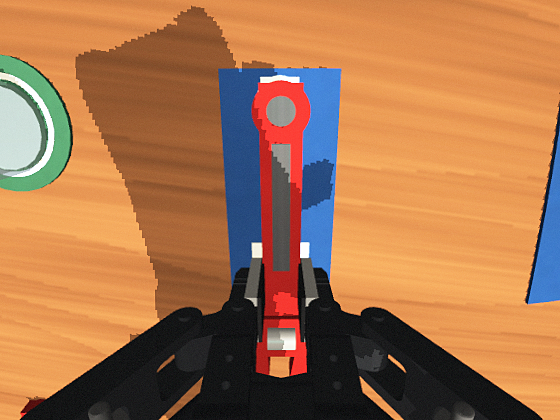

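```bash
python3 - <<'E'
from h import *
p,d,c=load('w19')
a=plane(c,[(219,69.5),(341,69)],.003)[:,:2]*1000
ax=np.array([np.cos(np.radians(8.4)),np.sin(np.radians(8.4))]); w=a[1]-a[0]
print(np.hypot(*w),np.degrees(np.arctan2(w[1],w[0]))+90,'tool',a.mean(0)-(107-6.8)*ax)
E
python3 -m jog '{"dp":[[0,-0.01,0.15],[0,-0.01,0.3],[0,-0.01,0.42],[0,-0.01,0.42],[0,-0.01,0.42]],"spin":[0,0,0,0,0],"claw":[0,0,0,0,0]}';python3 rel.py 0.562 0.112 -0.0215 -81.6
```

```text
74.89795515968176 8.449770688317045 tool [561.75734317 111.61132306]
time: 28.1
tool_pos: [0.5645, 0.1116, -0.0135]
eef_rot: [[0.143, -0.99, 0.001], [-0.99, -0.143, 0.001], [-0.0, -0.001, -1.0]]
force: [1.7, -0.7, -1.8]
opening: 0.0162
t 28.1 pos [ 0.5645  0.1116 -0.0135] yaw -81.8 tilt [ 0.001  0.001 -1.   ] open 0.0162 F [ 1.7 -0.7 -1.8] q [-0.13  0.62 -0.22  1.93  0.22  0.61 -1.92]
dp [-0.005  0.016  0.053]
spin -0.0011
```

```bash
python3 -m jog '{"dp":[[-0.003,0.016,0.02],[-0.003,0.016,0.04],[-0.003,0.016,0.05],[-0.003,0.016,0.055],[-0.003,0.016,0.055]],"spin":[0,0,0,0,0],"claw":[0,0,0,0,0]}';python3 rel.py 0.562 0.112 -0.0225 -81.6
```

```text
time: 28.6
tool_pos: [0.5615, 0.1107, -0.0229]
eef_rot: [[0.142, -0.99, 0.0], [-0.99, -0.142, -0.0], [0.0, -0.0, -1.0]]
force: [-0.5, -0.6, 0.7]
opening: 0.0162
t 28.6 pos [ 0.5615  0.1107 -0.0229] yaw -81.85 tilt [ 0. -0. -1.] open 0.0162 F [-0.5 -0.6  0.7] q [-0.14  0.63 -0.22  1.94  0.23  0.6  -1.93]
dp [-0.008 -0.004 -0.003]
spin -0.0014
```

Touching. Release and rise.

```bash
python3 -m jog '{"dp":[[0,0,0],[0,0,0],[0,0,0],[0,0,0],[0,0,-0.15],[0,0,-0.45],[0,0,-0.75],[0,0,-1]],"spin":[0,0,0,0,0,0,0,0],"claw":[0.5,0.5,0.5,0.5,1,1,1,1]}';python3 -m jog '{"dp":[[0,0.1,-0.4],[0,0.2,-0.7],[0,0.2,-0.7],[0,0.2,-0.7]],"spin":[0,0,0,0],"claw":[1,1,1,1]}'; python3 shot.py wrist w20; python3 shot.py side s2;python3 shot.py scene sc2; python3 rel.py 0.5 0 0.2 -80
```

```text
time: 29.4
tool_pos: [0.5618, 0.1109, 0.1292]
eef_rot: [[0.142, -0.99, 0.001], [-0.99, -0.142, 0.0], [-0.0, -0.001, -1.0]]
force: [1.2, -0.0, 0.2]
opening: 0.0856
time: 29.8
tool_pos: [0.5326, 0.1067, 0.234]
eef_rot: [[0.142, -0.99, 0.005], [-0.99, -0.142, 0.001], [-0.0, -0.005, -1.0]]
force: [0.4, 0.1, -0.3]
opening: 0.0854
t 29.95 pos [0.531  0.1061 0.23  ] yaw -81.85 tilt [-0.003 -0.001 -1.   ] open 0.0857 F [-0.1 -1.2 -0.4] q [-0.06  0.25 -0.29  1.83  0.08  1.08 -1.82]
dp [0.671 0.304 0.201]
spin -0.0103
```

View pics/w20.png

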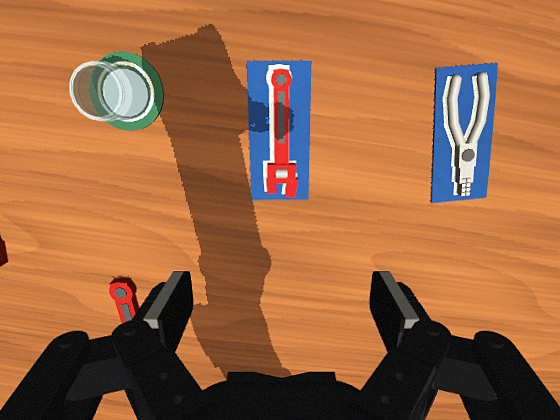

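View pics/s2.png

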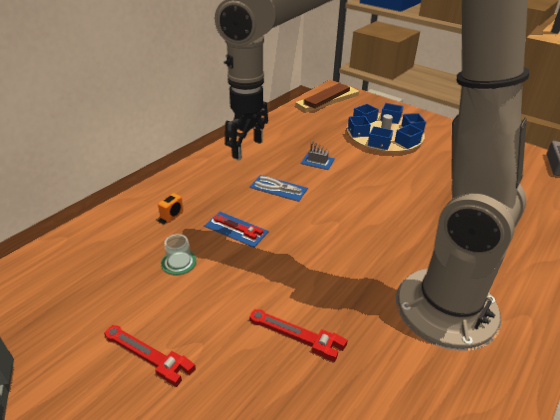

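All four are on their mats; wrench head at (281,178), pliers pivot at (469,155). Now an enlarged, numeric check.

```bash
python3 - <<'E'
from h import *
p,d,c=load('w20')
cv2.imwrite('pics/w20z.png',np.hstack([cv2.resize(p[50:210,a:a+90],None,fx=4,fy=3.6,interpolation=cv2.INTER_CUBIC) for a in (235,420)]))
m=mask(p,'blue')
for r0,nm in [((235,325),'wrench'),((425,505),'pliers')]:
    r=np.zeros_like(m);r[50:210,r0[0]:r0[1]]=1
    pts=np.vstack([b.reshape(-1,2) for b in blobs(m&r,20)]);P=plane(c,pts,.003)[:,:2]*1000
    rr=cv2.minAreaRect(P.astype(np.float32));print(nm,'mat',rr)
    H=hsv(p)
    if nm=='wrench': o=mask(p,'red')&r; z=.013
    else: continue
    o=cv2.morphologyEx(o.astype(np.uint8),cv2.MORPH_CLOSE,np.ones((7,7)))
    b=max(blobs(o),key=cv2.contourArea);Q=plane(c,b.reshape(-1,2),z)[:,:2]*1000;print(cv2.minAreaRect(Q.astype(np.float32)))
print('boss',plane(c,(468.5,155),.015)*1000)
q,e,cc=load('w10')
V=cc['view'];R=V[:3,:3];o=-R.T@V[:3,3]
vv,uu=np.mgrid[140:245,240:325]
k=cv2.undistortPoints(np.stack([uu,vv],-1).reshape(-1,1,2).astype(float),cc['mtx'],cc['dist_coeffs']).reshape(-1,2)
W=o+(np.c_[k,np.ones(len(k))]*e[140:245,240:325].reshape(-1,1))@R
t=W[(W[:,2]>.031)&(W[:,2]<.046)];print('hex',cv2.minAreaRect((t[:,:2]*1000).astype(np.float32)))
b=blobs(mask(q,'blue')[:260]*1); 
for x in b:
    P=plane(cc,x.reshape(-1,2),.003)[:,:2]*1000;rr=cv2.minAreaRect(P.astype(np.float32))
    if rr[0][0]>500: print(rr)
# jar
f,_,cj=load('w15');b=max(blobs(mask(f,'green')),key=cv2.contourArea);P=plane(cj,b.reshape(-1,2),.003)[:,:2]*1000
print('pad',cv2.minEnclosingCircle(P.astype(np.float32)),'foot',plane(cj,(282,190.5),.006)*1000)
cv2.imwrite('pics/w15z.png',cv2.resize(f[135:250,225:340],None,fx=5,fy=5,interpolation=cv2.INTER_CUBIC))
for n in('side','scene'):
    A=load(n+'0')[0]; B=load({'side':'s2','scene':'sc2'}[n])[0]
    print(n,[[tuple(np.round(cv2.boundingRect(x),1)) for x in blobs(mask(i,'blue')) if (n=='side' and x[:,0,0].min()>340 and x[:,0,1].max()<160) or (n=='scene' and x[:,0,0].max()<165 and x[:,0,1].min()>270)] for i in(A,B)])
    print([[cv2.boundingRect(x) for x in blobs(mask(i,'orange'),25) if (n=='side' and x[:,0,0].max()<190 and 180<x[:,0,1].max()<230) or (n=='scene' and x[:,0,0].min()>355 and x[:,0,1].max()<260)] for i in(A,B)])
E
```

```text
wrench mat ((577.8047485351562, 114.41185760498047), (168.92385864257812, 74.98629760742188), 8.320104598999023)
((577.06103515625, 107.24266815185547), (150.5030059814453, 37.95315933227539), 4.61443567276001)
pliers mat ((608.890625, -115.64861297607422), (168.71713256835938, 76.28878021240234), 14.2511625289917)
boss [[ 588.09670122 -123.28720511   15.        ]]
hex ((605.4407958984375, -326.4536437988281), (63.3895378112793, 30.01144790649414), 16.977689743041992)
((617.9684448242188, -585.4790649414062), (26.293970108032227, 96.18722534179688), 16.16097640991211)
((605.8043212890625, -325.91522216796875), (98.26593780517578, 75.11593627929688), 17.042369842529297)
((610.2289428710938, -118.16598510742188), (168.532958984375, 76.12222290039062), 14.175474166870117)
pad ((602.783935546875, 306.3985595703125), 45.285980224609375) foot [[601.01943103 303.76416642   6.        ]]
side [[(np.int64(395), np.int64(114), np.int64(30), np.int64(34)), (np.int64(349), np.int64(104), np.int64(44), np.int64(45)), (np.int64(381), np.int64(103), np.int64(22), np.int64(20)), (np.int64(360), np.int64(0), np.int64(61), np.int64(11))], [(np.int64(395), np.int64(114), np.int64(30), np.int64(34)), (np.int64(349), np.int64(104), np.int64(44), np.int64(45)), (np.int64(381), np.int64(103), np.int64(22), np.int64(20)), (np.int64(360), np.int64(0), np.int64(61), np.int64(11))]]
[[], []]
scene [[(np.int64(95), np.int64(331), np.int64(27), np.int64(27))], [(np.int64(95), np.int64(331), np.int64(27), np.int64(27))]]
[[(365, 229, 19, 14)], [(365, 231, 19, 12)]]
```

View pics/w20z.png

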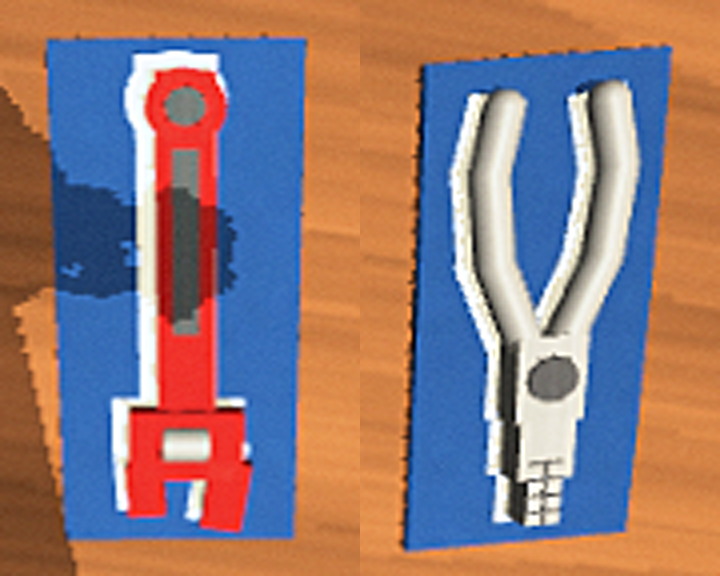

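View pics/w15z.png

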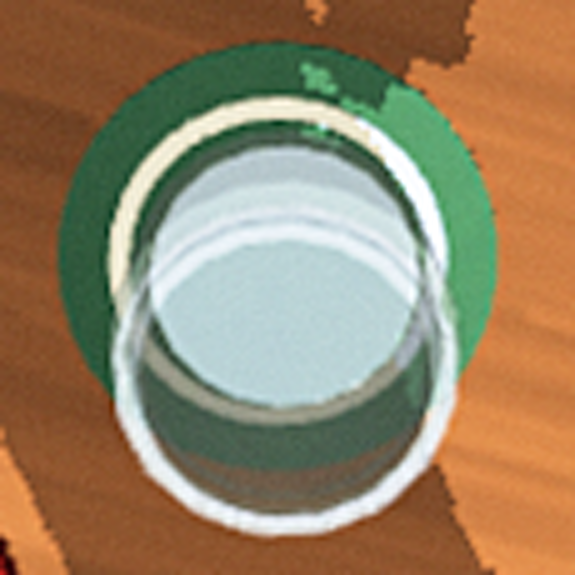

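The wrench is within about 3–5 mm of its shape, the pliers about 1–2 mm, the holder about 1 mm and the jar about 3 mm. The turntable's blobs are identical before and after. The tape's top edge differs by 2 px in the scene view, so I'll compare it directly before handing in.

```bash
python3 - <<'E'
from h import *
f=lambda n,y,x,h,w:cv2.resize(load(n)[0][y:y+h,x:x+w],None,fx=6,fy=6,interpolation=cv2.INTER_CUBIC)
cv2.imwrite('pics/tape.png',np.vstack([np.hstack([f(a,y,x,45,50),f(b,y,x,45,50)]) for a,b,y,x in [('scene0','sc2',215,350),('side0','s2',185,145)]]))
E
```

```text
(no output)
```

View pics/tape.png

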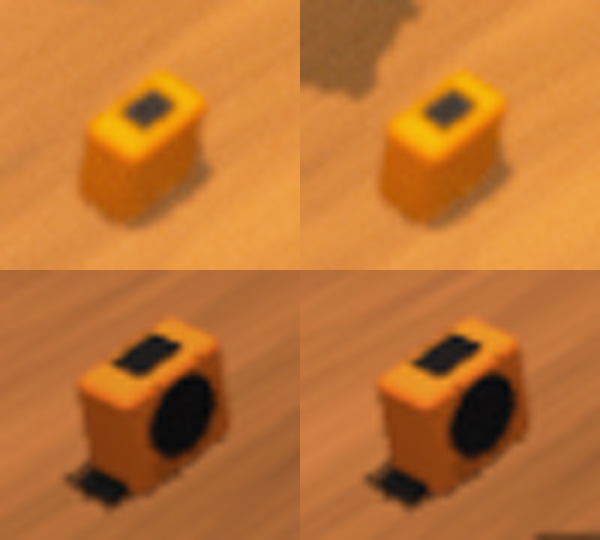

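The tape measure is in the same place before (left) and after (right) in both views; the 2 px came from my colour mask. Handing in.

```bash
python3 - <<'E'
from plant import *
print(sign_off(), observe()['time'])
E
```

```text
the job is handed in; nothing more can be done
the job is handed in; nothing more can be done
```

The pliers, hex key holder, jar and smallest red wrench are each on their own mat, and the job was handed in at about 30 s. `sign_off()` gives no verdict, so the figures below are my own camera measurements.

| Item | Offset from its place (limit 12 mm) | Direction |
|---|---|---|
| Pliers | about 1–2 mm | in line with their shape by eye |
| Hex key holder | about 1 mm | within 0.1° of the mat |
| Jar | about 3 mm | any turn allowed |
| Wrench | about 3–5 mm towards −y and the jaws | within a few degrees |

- **Wrench check:** A box drawn round the wrench read 7 mm and 4° off, but it also takes in the side of the raised head. The white border visible round it suggests 3–5 mm.
- **Bystanders:** The turntable blobs I compared are unchanged. A colour mask showed a 2 px change on the tape measure, but before-and-after crops from both outside cameras show it has not moved.
- **Failed grasp:** The first try at the pliers closed on air. The fingertips are about 29 mm behind the reported tool position when shut and 41 mm when open, not 11 mm ahead as stated. I confirmed this in all three cameras and corrected for it from then on.
- **Contact force:** The highest reading I saw was about 21 N, at the wrist while closing on the jar.

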